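# Set up the melting bath on the warming plate

## Robot

A 6-joint arm with a two-finger parallel gripper is mounted at the origin on the work surface. World frame = base frame: x ahead of the robot, y to its left, z up, the work surface at z = 0. Lengths are in mm, angles in rad, forces in N, time in s.
With the tool pointing down it reaches from about 275 to 850 mm from the base axis. Payload 5.2 kg.
Tool frame: the origin (TCP) lies between the finger pads; the fingertips stand 25 mm ahead of it and the grasp point (between the pads) lies 6 mm ahead of it; x points along the fingers, z is the direction in which the jaws open and shut, and the axes are right-handed (so a half turn about x gives the same grasp; the last joint's range is limited). The gripper opens to 85 mm and grips with 20 to 120 N. Pads are 22 mm wide; open, the fingers measure 114 mm over their backs; the gripper's body (76 mm by 85 mm) begins 54 mm behind the grasp point. The pads swing forward as they close: fully open they stand 13 mm farther back than shut.
Start: joints at [0.972, 0.259, 1.535, -0, 1.348, -0.203], TCP at [212.03, 507.492, 256.31] pointing down, gripper open.
Joint ranges: [-3.14, 3.14], [-0.91, 2.08], [0.19, 2.58], [-1.22, 4.36], [0.22, 2.71], [-3.12, 3.12]. Speed limits (rad/s): [2.57, 2.57, 3.14, 3.14, 3.14, 3.14].

## Interface

Orientations are given as a unit quaternion [w, x, y, z].
In Python, from workcell import readout, optics, robot gives the robot as it stands. The module is installed in compiled form; this text tells all that it offers.
- The arm moves only by the tool move_arm, never from a script. Its arguments are lists of equal length, an entry for each row: "dp": the shift along the tool's x, y, z in mm, a list of three; "roll": the turn about the tool's x in degrees; "jaw": the finger opening in mm, from 0 to 85.4. In form: {"dp": [[tx, ty, tz], ...], "roll": [roll, ...], "jaw": [jaw, ...]}. A call has exactly 5 rows; each row shifts and turns the commanded pose from where the row before left it, along the tool's axes as they then stand; what a row does not reach is not made up. A row lasts 1/12 s, in which the tool goes at most 41.7 mm and 7.16 degrees, less where a joint would pass 70% of its speed; a pose out of reach is approached as far as the arm can. A call is refused whole if a number of a shift passes 41.7 or a number of a turn 7.16, either way. A call with a gripper value outside its range is refused whole. The fingers move at their own pace and stop on an object; "force" is the grip in N (left out, the last holds). Time passes only in rows, so rows that do not move let the fingers close, or fill a call up. It gives the time, the measured TCP pose, the force and the opening at its end, in the units of the state.
- readout.read_state(): the state, without advancing time (a new reading comes with each control period).
- optics.grab_frame(name): name is "side" or "top" or "wrist"; returns a dict with "frame" (384x512x3 uint8, blue, green, red), "fx", "fy", "cx", "cy" (pixels), "dist_coeffs" ([k1, k2, p1, p2, k3] as OpenCV has them; the pictures are not rectified), "pose" (4x4, takes a point from camera to world coordinates); the wrist camera has in their place "tool_from_camera" (4x4, takes a point from camera to tool coordinates, whose origin is the TCP and whose axes are the tool frame's). Camera axes: x right, y up, looking along -z (the intrinsics and any distortion apply to the point x, -y, -z); pixel columns grow to the right and rows downward; lengths in mm; the calibration is good to about 2 mm. A picture is of the moment at which its call begins: read the wrist's pose just before it. There is no depth.
- robot.job_done(): hands the job in, once; it reports no verdict.
The state is a dict: "time_s": time; "qpos": joint angles; "qvel": joint speeds; "effort": joint torques, N m; "position": TCP position; "tool_rot": TCP orientation; "ft_force": force on the tool from outside, world axes, zero at the start; "ft_torque": the same for the moment, N m; "finger_gap": finger opening in mm.
Only numpy, scipy, OpenCV 4.12 (cv2) and the standard library are available. Lean on these libraries where they do the work, as an engineer would, in place of code of your own. Each camera call takes 0.05 s, during which the arm holds its last target.

## Task

Slide the saucepan along the warming plate, without lifting or tipping it, out from under the wire rack to the ring mark in the corner, up against both the back rail and the end rail, and let go of it. Then take the round-bottomed bowl by its bar and set it gently in the pan's mouth, centred and level, leaving the pan in its corner. Do not knock the rack or disturb the other things on the bench.

Things in the scene. Friction and masses are not known exactly. Their poses are not given: they have to be found in the camera images.
- pan_center (a point): Centre of the loose steel pan, 32.5 mm above its underside; z up. Outer diameter 104, height 65, wall 4, mouth 96 mm; about 0.6 kg (varies, as does friction). One straight flat-sided black handle, 14 x 14 mm, runs level along the pan's -x axis, 52 to 145 mm from the pan's axis, centre line 17.5 mm above this point. Starts under the rack, handle towards the goal mark; slides with 2 to 6 N.
- plate: Fixed slab, x -100 to 100, y -215 to 245 mm, flat top 35 mm above the table; origin at table level, x away from the robot, y to its left. Steel rails 18 mm high stand on it: back rail, inner face at plate x = +82 mm, full length; end rail, inner face at plate y = -202 mm. Two dark ring marks of the pan's size: start at plate (0, 170) mm, goal in the rails' corner.
- mark (a point): Centre of the goal ring mark, on the plate's top surface, axes as the plate's. A pan that touches both the back rail (towards +x) and the end rail (towards -y) stands exactly centred on it.
- rack: Fixed wire rack, frame as the plate's. Rods 6 to 10 mm thick, underside 234 mm above the table, over plate x -100 to 115, y 20 to 290 mm; open towards the goal. 12 mm posts at plate (-100, 290), (115, 290), (115, 130) mm. No room to come straight down on the pan: reach its handle below the goal-side edge, the tool leaning sideways towards the goal (fingers down and to +y) by 30 to 45 degrees.
- bowl_bar (a point): Middle of the flat-sided bar, 12 x 12 x 120 mm, along the bowl's x axis over the mouth of the loose round-bottomed metal bowl (hemisphere, outer radius 60 mm, 0.3 kg). The point is 96 mm above the bowl's lowest point, 36 mm above its rim; z up when level. It starts level in a cork ring. Seated in the pan, the rim is about 68 mm and this point about 104 mm above the pan's centre point.
- bowl_rim (a point): Centre of the bowl's rim circle (120 mm across), which is also the centre of the hemisphere, 60 mm above its lowest point; axes as the bowl's.
- cork_ring: Fixed cork ring on the table in which the bowl stands at the start: outer diameter 104 mm, inner 72 mm, 20 mm high; origin at the centre of its underside.
- tin: Bystander, not to be disturbed: small paint tin, diameter 68 mm, 72 mm high, near the bowl; origin at the centre of its underside, as for all bystanders.
- jar: Bystander: brown glass jar, diameter 66 mm, 100 mm high, in front of the rack.
- scraper: Bystander: scraper 245 mm long lying along its x axis, 18 mm high.
- sanding_block: Bystander: cork sanding block 100 x 60 x 30 mm.
- tub: Bystander: closed grey plastic tub, diameter 90 mm, 60 mm high, behind the plate to the right.
There are look-alikes about, which are no part of the job. What is shaped like the cork_ring but purple or yellow is not meant.

How it is judged:
By the outcome, as a careful person would: the job done as asked, in the order asked, and still so for the second after the job is handed in, with the robot touching nothing.
It also fails if it takes over 72 s, if anything falls off the work surface, if the arm or the gripper's body presses on something with over 40 N, if the wrist force passes 120 N, or if a joint passes its speed limit or range.

## Working session

There is one attempt and no reset: what is moved stays moved. The work goes in short steps, Python scripts to look and compute and a tool call to move; the robot and the scene stay as the last step left them, time stands still between calls to the robot, and variables do not carry over. Pictures are saved under pics/ and viewed, and the job is handed in when it is done.

Besides the shell and the picture viewer there is one more tool, called by a JSON object that holds its "op" and its "data". move_arm: Moves the arm, as the interface text tells. Its arguments: {"type":"object","properties":{"dp":{"type":"array","items":{"type":"array","items":{"type":"number"}}},"roll":{"type":"array","items":{"type":"number"}},"jaw":{"type":"array","items":{"type":"number"}},"force":{"type":"number"}},"required":["dp","roll","jaw"]}

```bash
mkdir -p pics
python3 - <<'E'
from workcell import readout, optics, robot
import cv2,numpy as np
s=readout.read_state()
for k,v in s.items(): print(k,np.round(v,3))
for n in ["side","top","wrist"]:
    f=optics.grab_frame(n); cv2.imwrite(f"pics/{n}0.png",f["frame"])
    np.savez(f"{n}0.npz",**f)
    print(n,f["fx"],f["fy"],f["cx"],f["cy"],f["dist_coeffs"]); print(np.round(f.get("pose",f.get("tool_from_camera")),3))
E
ls
```

```text
time_s 0.0
qpos [ 0.972  0.259  1.536  0.     1.348 -0.203]
qvel [ 0.     0.001  0.001 -0.001 -0.     0.002]
effort [ 4.0000e-03 -4.4602e+01 -2.9059e+01  0.0000e+00  1.1000e-02  0.0000e+00]
position [211.744 507.078 255.466]
tool_rot [ 0.588 -0.392  0.589  0.392]
ft_force [0.851 0.318 0.289]
ft_torque [-0.003  0.044 -0.014]
finger_gap 85.448
side 371.18723458061316 371.18723458061316 261.65384624778983 187.86740147224177 [-0.01801787  0.          0.          0.          0.        ]
[[ 9.550000e-01  1.660000e-01 -2.480000e-01  2.344070e+02]
 [-2.980000e-01  5.630000e-01 -7.710000e-01 -1.012745e+03]
 [ 1.200000e-02  8.100000e-01  5.870000e-01  8.172270e+02]
 [ 0.000000e+00  0.000000e+00  0.000000e+00  1.000000e+00]]
top 358.70758970432985 358.70758970432985 255.47648124907636 191.10772457976674 [-0.08061139  0.          0.          0.          0.        ]
[[-7.000000e-03  9.930000e-01 -1.160000e-01  4.203470e+02]
 [-1.000000e+00 -7.000000e-03  0.000000e+00 -7.558700e+01]
 [-1.000000e-03  1.160000e-01  9.930000e-01  1.254698e+03]
 [ 0.000000e+00  0.000000e+00  0.000000e+00  1.000000e+00]]
wrist 301.41351065862744 301.41351065862744 253.40021422756553 194.32128257137435 [0.01480365 0.         0.         0.         0.        ]
[[   0.       0.298   -0.954 -117.261]
 [  -0.       0.954    0.298   76.525]
 [   1.       0.       0.      -1.067]
 [   0.       0.       0.       1.   ]]
pics
side0.npz
top0.npz
wrist0.npz
```

View pics/side0.png

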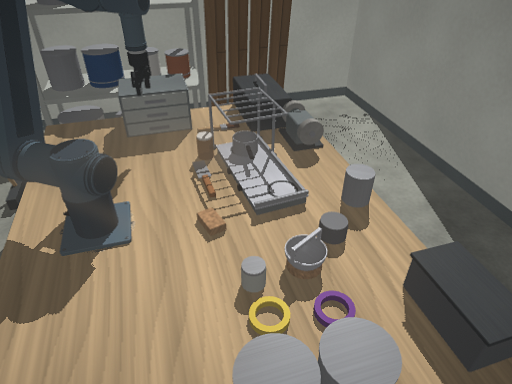

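View pics/top0.png

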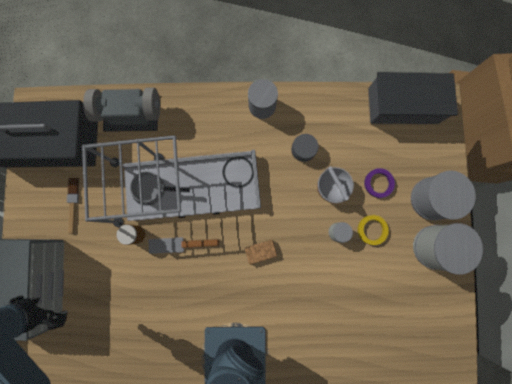

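View pics/wrist0.png

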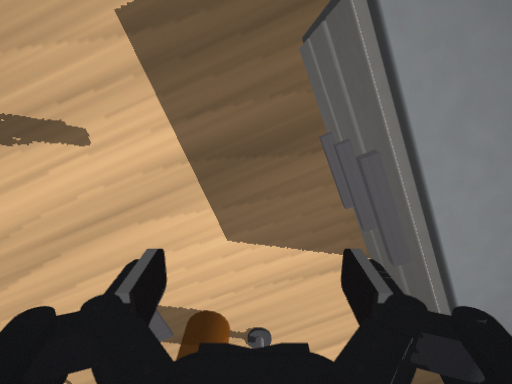

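```bash
cat > h.py <<'E'
import numpy as np,cv2
def load(n): return dict(np.load(n+".npz"))
def K(f): return np.array([[f["fx"],0,f["cx"]],[0,f["fy"],f["cy"]],[0,0,1.]],float)
F=np.diag([1,-1,-1.])
def proj(f,P,pose=None):
    T=f["pose"] if pose is None else pose
    P=np.atleast_2d(np.array(P,float)); pc=(P-T[:3,3])@T[:3,:3]
    return cv2.projectPoints(pc@F,np.zeros(3),np.zeros(3),K(f),np.array(f["dist_coeffs"],float))[0].reshape(-1,2)
def ray(f,uv,pose=None):
    T=f["pose"] if pose is None else pose
    n=cv2.undistortPoints(np.array(uv,float).reshape(-1,1,2),K(f),np.array(f["dist_coeffs"],float)).reshape(-1,2)
    d=np.c_[n,np.ones(len(n))]@F@T[:3,:3].T
    return T[:3,3],d/np.linalg.norm(d,axis=1)[:,None]
def onz(f,uv,z,pose=None):
    o,d=ray(f,uv,pose); return o+d*((z-o[2])/d[:,2])[:,None]
def tri(fs,uvs,poses=None):
    A=np.zeros((3,3));b=np.zeros(3)
    for i,(f,u) in enumerate(zip(fs,uvs)):
        o,d=ray(f,[u],None if poses is None else poses[i]);M=np.eye(3)-np.outer(d[0],d[0]);A+=M;b+=M@o
    return np.linalg.solve(A,b)
E
python3 - <<'E'
import cv2
a=cv2.imread('pics/top0.png');b=cv2.imread('pics/side0.png')
cv2.imwrite('pics/t1.png',cv2.resize(a[130:275,70:270],None,fx=4,fy=4,interpolation=cv2.INTER_CUBIC))
cv2.imwrite('pics/t2.png',cv2.resize(a[125:250,280:400],None,fx=4.8,fy=4.8,interpolation=cv2.INTER_CUBIC))
cv2.imwrite('pics/s1.png',cv2.resize(b[80:230,180:330],None,fx=4,fy=4,interpolation=cv2.INTER_CUBIC))
cv2.imwrite('pics/s2.png',cv2.resize(b[200:330,230:370],None,fx=4.5,fy=4.5,interpolation=cv2.INTER_CUBIC))
E
```

```text
(no output)
```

View pics/t1.png

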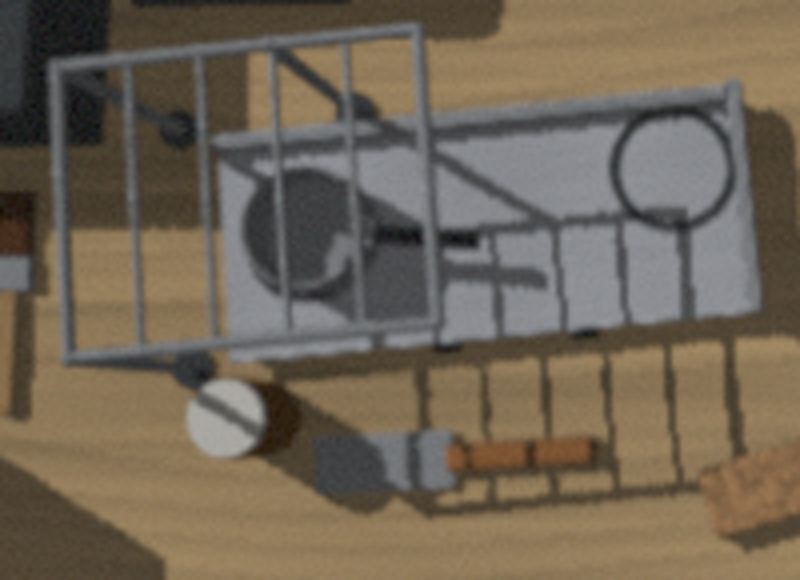

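View pics/t2.png

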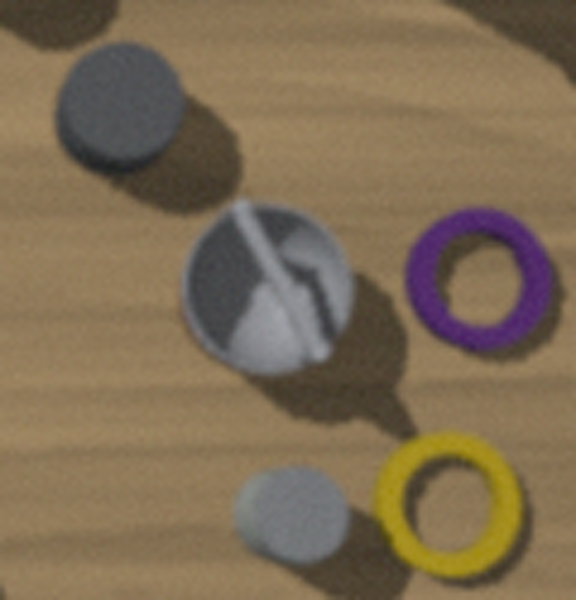

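View pics/s1.png

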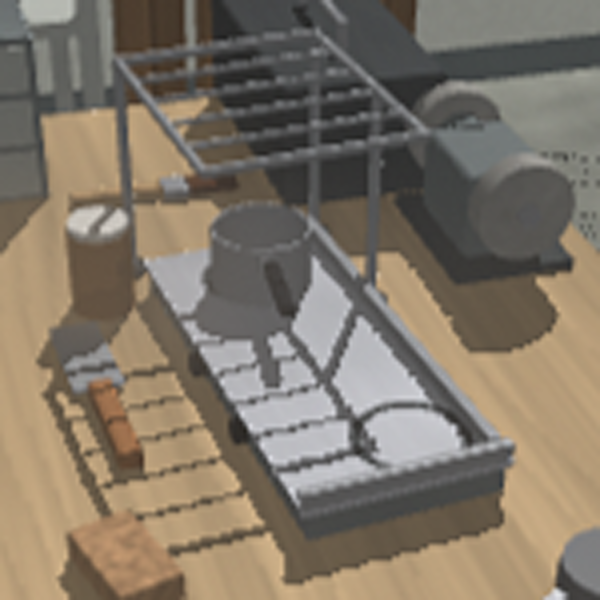

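View pics/s2.png

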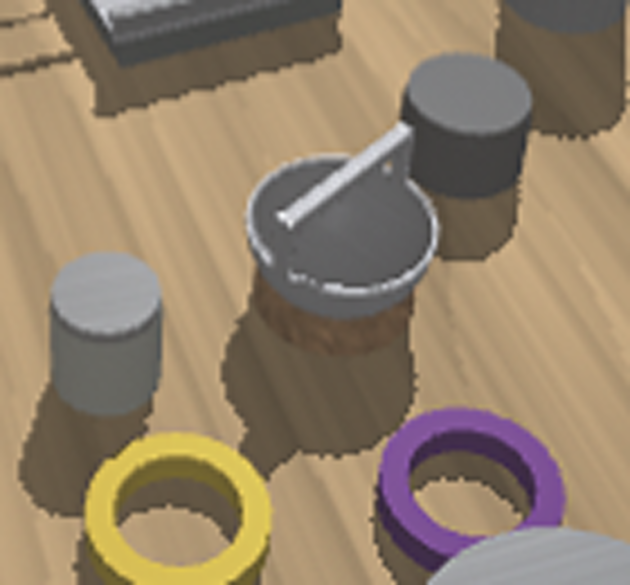

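```bash
cat > fit.py <<'E'
from h import *
from scipy.optimize import least_squares
t=load('top0');s=load('side0')
c=lambda p,sc,ox,oy:[(p[0]+.5)/sc-.5+ox,(p[1]+.5)/sc-.5+oy]
T1=lambda u,v:c((u,v),4,70,130); S1=lambda u,v:c((u,v),4,180,80)
T2=lambda u,v:c((u,v),4.8,280,125); S2=lambda u,v:c((u,v),4.5,230,200)
obs=[(t,(-100,245,35),T1(230,360)),(t,(-100,-215,35),T1(762,313)),(t,(30,-150,35),T1(673,167)),
(t,(115,20,239),T1(417,30)),(t,(115,290,239),T1(55,66)),(t,(-100,290,239),T1(67,357)),(t,(-100,20,239),T1(435,322)),(t,(100,-215,53),T1(737,82)),
(s,(30,-150,35),S1(412,440)),(s,(115,20,239),S1(422,133)),(s,(-100,20,239),S1(203,168)),(s,(-100,290,239),S1(118,62)),(s,(115,290,239),S1(318,32)),(s,(100,-215,53),S1(513,447))]
def P2W(p,P):
    P=np.atleast_2d(np.array(P,float));a=p[2];R=np.array([[np.cos(a),-np.sin(a),0],[np.sin(a),np.cos(a),0],[0,0,1]])
    return P@R.T+[p[0],p[1],0]
def res(p): return np.concatenate([proj(f,P2W(p,P))[0]-uv for f,P,uv in obs])
if __name__=='__main__':
    r=least_squares(res,[500,150,0.1],loss='soft_l1');print(r.x,np.degrees(r.x[2]));print(np.round(res(r.x).reshape(-1,2),1))
    np.save('plate.npy',r.x)
    print('goal',P2W(r.x,(30,-150,35)),'start',P2W(r.x,(0,170,35)))
    print('pan rim top',onz(t,[T1(305,232)],100),'side',onz(s,[S1(262,236)],100))
    print('handle tip',onz(t,[T1(478,240)],92),onz(s,[S1(285,308)],88), 'base',onz(t,[T1(378,234)],92))
    print('bar ends top z=106..',onz(t,[T2(242,203),T2(320,352)],113),'side',onz(s,[S2(285,218),S2(406,130)],113))
    print('rim',onz(t,[T2(268,290)],72),onz(s,[S2(342,227)],72))
    print('tub',onz(t,[T2(123,100)],60),'tin',onz(t,[T2(300,515)],72), 'jar',onz(t,[T1(228,418)],100))
E
python3 fit.py
```

```text
[5.87100259e+02 1.32371979e+02 8.63012020e-02] 4.944694642902778
[[-0.8  0.1]
 [-0.2 -0.4]
 [-0.3  0.4]
 [-0.2 -0.4]
 [ 0.3 -0.3]
 [-0.2 -0.4]
 [ 0.1 -0.1]
 [ 0.6 -1.1]
 [-1.  -0.1]
 [ 0.5  1.3]
 [-0.6  1.9]
 [-0.4  0.6]
 [-0.9  1.1]
 [ 0.1 -0. ]]
goal [[629.91772745 -14.48395179  35.        ]] start [[572.44725985 301.7393006   35.        ]]
pan rim top [[568.59964197 282.62371443 100.        ]] side [[574.06549757 271.81735974 100.        ]]
handle tip [[562.01646935 141.50935128  92.        ]] [[563.19937366 149.93994839  88.        ]] base [[567.54013529 224.24996427  92.        ]]
bar ends top z=106.. [[ 630.66146338 -317.88452713  113.        ]
 [ 529.21316348 -367.32349392  113.        ]] side [[ 530.32007737 -369.75984374  113.        ]
 [ 630.93673668 -319.76455866  113.        ]]
rim [[ 576.70634635 -342.83179589   72.        ]] [[ 578.59303055 -349.76074586   72.        ]]
tub [[ 715.2140177  -246.54944932   60.        ]] tin [[ 420.847194   -360.20258333   72.        ]] jar [[417.43663286 341.99744178 100.        ]]
```

```bash
cat > ov.py <<'E'
from fit import *
import sys
p=np.load('plate.npy')
def circ(cx,cy,r,z): a=np.linspace(0,2*np.pi,73);return np.c_[cx+r*np.cos(a),cy+r*np.sin(a),0*a+z]
def panpts(x,y,yaw):
    L=[circ(x,y,52,100),circ(x,y,52,35)]
    c_,s_=np.cos(yaw),np.sin(yaw)
    q=lambda a,b,z:[x+c_*a-s_*b,y+s_*a+c_*b,z]
    L.append(np.array([q(-52,7,92),q(-145,7,92),q(-145,-7,92),q(-52,-7,92)]))
    L.append(np.array([q(-145,7,92),q(-145,7,78),q(-145,-7,78),q(-145,-7,92)]))
    return L
def draw(f,box,sc,polys,name,img=None,pose=None,cols=None):
    u0,v0,u1,v1=box
    im=cv2.resize(f['frame'][v0:v1,u0:u1],None,fx=sc,fy=sc,interpolation=cv2.INTER_CUBIC)
    for i,P in enumerate(polys):
        uv=(proj(f,P,pose)-[u0,v0]+.5)*sc-.5
        cv2.polylines(im,[np.round(uv*8).astype(np.int32)],False,(0,0,255) if i%2==0 else (0,255,0),1,cv2.LINE_AA,3)
    cv2.imwrite('pics/'+name+'.png',im)
if __name__=='__main__':
    x,y,yaw=map(float,sys.argv[1:4])
    L=panpts(x,y,np.radians(yaw))
    draw(t,(115,150,215,220),8,L,'ovt'+sys.argv[4]);draw(s,(215,115,275,190),8,L,'ovs'+sys.argv[4])
E
python3 ov.py 571 289 86 a
```

```text
(no output)
```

View pics/ovta.png

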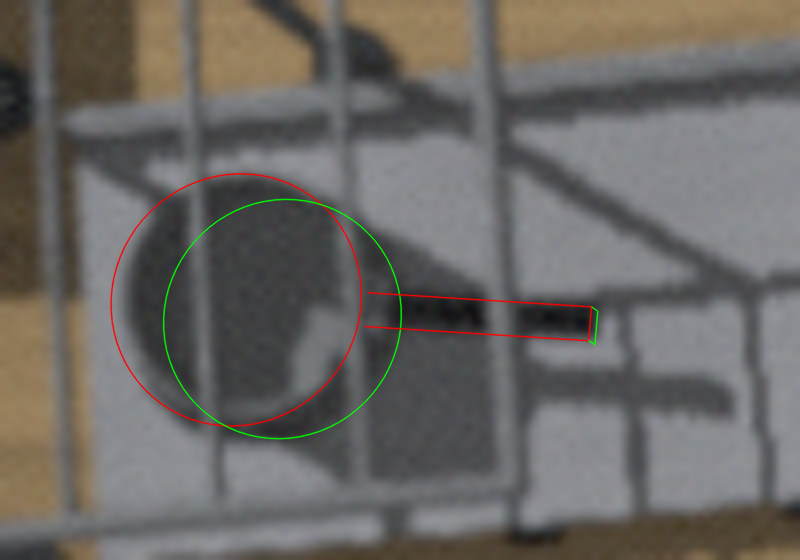

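View pics/ovsa.png

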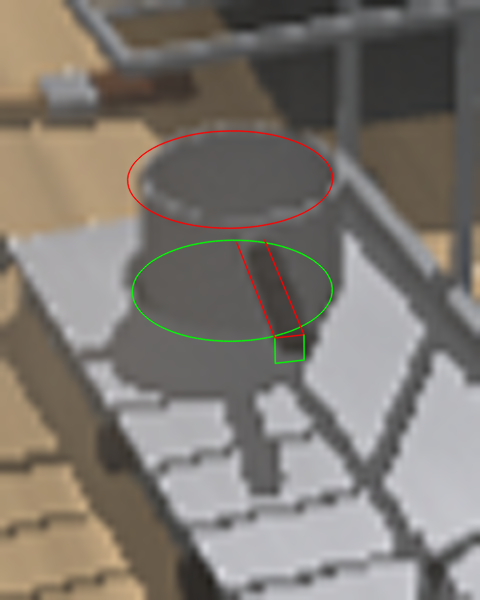

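```bash
python3 ov.py 570 284 87 b
python3 - <<'E'
import cv2,numpy as np
a=cv2.imread('pics/ovtb.png');b=cv2.imread('pics/ovsb.png')
b=cv2.resize(b,(448,560));cv2.imwrite('pics/ovb.png',cv2.resize(np.hstack([a[:,:620],b]),(800,420)))
E
```

```text
(no output)
```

View pics/ovb.png

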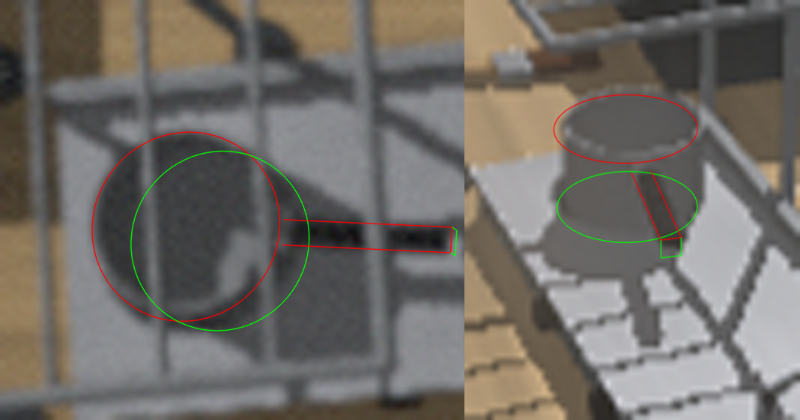

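```bash
cat > st.py <<'E'
from h import *
from workcell import readout
from scipy.spatial.transform import Rotation as Ro
def st(pr=True):
    s=readout.read_state();q=s['tool_rot'];R=Ro.from_quat([q[1],q[2],q[3],q[0]]).as_matrix();p=np.array(s['position'])
    if pr:
        print('t',s['time_s'],'p',np.round(p,1),'g',np.round(s['finger_gap'],1),'q',np.round(s['qpos'],3),'F',np.round(s['ft_force'],1))
        print('R',np.round(R,3).tolist(),'lean',np.round(np.degrees(np.arccos(-R[2,0])),2),'az',np.round(np.degrees(np.arctan2(R[1,0],R[0,0])),1))
    return s,R,p
if __name__=='__main__':
    import sys
    s,R,p=st()
    if len(sys.argv)==4:
        d=np.array(list(map(float,sys.argv[1:])))-p; print('world d',np.round(d,1),'tool d',np.round(R.T@d,1))
E
python3 st.py 50 700 256; python3 st.py 212 507 700
```

```text
t 0.15 p [211.8 507.2 255.6] g 85.3 q [ 0.972  0.259  1.536  0.     1.348 -0.203] F [-0.3 -0.5  0.4]
R [[-0.001, -0.923, 0.386], [-0.001, 0.386, 0.923], [-1.0, 0.0, -0.001]] lean 0.08 az -125.0
world d [-161.8  192.8    0.4] tool d [ -0.5 223.6 115.5]
t 0.15 p [211.8 507.2 255.6] g 85.3 q [ 0.972  0.259  1.536  0.     1.348 -0.203] F [-0.3 -0.5  0.4]
R [[-0.001, -0.923, 0.386], [-0.001, 0.386, 0.923], [-1.0, 0.0, -0.001]] lean 0.08 az -125.0
world d [ 2.000e-01 -2.000e-01  4.444e+02] tool d [-4.444e+02 -1.000e-01 -7.000e-01]
```

{"op": "move_arm", "data": {"dp": [[-41,0,0],[-41,0,0],[-41,0,0],[-41,0,0],[-41,0,0]], "roll": [0,0,0,0,0], "jaw": [85,85,85,85,85]}}

```text
time_s: 0.57
position: [211.7, 507.0, 463.1]
tool_rot: [0.588, -0.392, 0.589, 0.392]
ft_force: [0.3, 0.4, 0.2]
finger_gap: 84.6
```

{"op": "move_arm", "data": {"dp": [[-10,40,0],[-10,40,0],[-10,40,0],[-10,40,0],[-10,30,20]], "roll": [0,0,0,0,0], "jaw": [85,85,85,85,85]}}

```text
time_s: 0.98
position: [40.4, 597.8, 513.7]
tool_rot: [0.588, -0.392, 0.588, 0.393]
ft_force: [0.5, 1.9, 1.0]
finger_gap: 85.3
```

```bash
python3 st.py 30 800 500
```

```text
t 0.9833 p [ 40.4 597.8 513.7] g 85.3 q [1.317e+00 3.320e-01 8.250e-01 1.000e-03 1.983e+00 1.400e-01] F [0.5 1.9 1. ]
R [[-0.001, -0.924, 0.383], [0.001, 0.383, 0.924], [-1.0, 0.001, 0.001]] lean 0.09 az 113.9
world d [-10.4 202.2 -13.7] tool d [ 14.   87.1 182.7]
```

{"op": "move_arm", "data": {"dp": [[0,38,16],[0,38,16],[0,38,16],[0,38,16],[0,16,37]], "roll": [0,0,0,0,0], "jaw": [85,85,85,85,85]}}

```text
time_s: 1.4
position: [-75.1, 741.0, 499.8]
tool_rot: [0.588, -0.39, 0.586, 0.398]
ft_force: [2.8, 41.1, 26.3]
finger_gap: 84.8
```

{"op": "move_arm", "data": {"dp": [[0,16,37],[0,16,37],[0,16,37],[0,16,37],[0,16,37]], "roll": [0,0,0,0,0], "jaw": [85,85,85,85,85]}}

```text
time_s: 1.82
position: [-62.1, 832.9, 428.4]
tool_rot: [0.608, -0.354, 0.567, 0.428]
ft_force: [0.3, -0.2, 0.4]
finger_gap: 84.8
```

```bash
python3 st.py 30 800 500
```

```text
t 1.8167 p [-62.1 832.9 428.4] g 84.8 q [1.505 0.829 0.189 0.02  2.005 0.339] F [ 0.3 -0.2  0.4]
R [[-0.01, -0.922, 0.386], [0.119, 0.382, 0.916], [-0.993, 0.055, 0.106]] lean 6.89 az 94.9
world d [ 92.1 -32.9  71.6] tool d [-76.  -93.6  13. ]
```

{"op": "move_arm", "data": {"dp": [[-10,15,36],[-10,15,36],[-10,15,36],[-10,15,36],[-10,15,36]], "roll": [0,0,0,0,0], "jaw": [85,85,85,85,85]}}

```text
time_s: 2.23
position: [-52.4, 884.6, 425.9]
tool_rot: [0.628, -0.31, 0.54, 0.467]
ft_force: [-0.5, -0.3, -0.3]
finger_gap: 84.9
```

```bash
python3 st.py
```

```text
t 2.2333 p [-52.4 884.6 425.9] g 84.9 q [1.49  0.843 0.189 0.041 1.857 0.332] F [-0.5 -0.3 -0.3]
R [[-0.019, -0.921, 0.388], [0.252, 0.371, 0.894], [-0.967, 0.115, 0.225]] lean 14.65 az 94.3
```

{"op": "move_arm", "data": {"dp": [[0,16,38],[0,16,38],[0,16,38],[0,16,38],[0,16,38]], "roll": [0,0,0,0,0], "jaw": [85,85,85,85,85]}}

```text
time_s: 2.65
position: [-45.5, 949.1, 407.6]
tool_rot: [0.646, -0.264, 0.508, 0.505]
ft_force: [-0.2, 0.5, 0.1]
finger_gap: 85.0
```

{"op": "move_arm", "data": {"dp": [[0,16,38],[0,16,38],[0,16,38],[0,16,38],[0,16,38]], "roll": [0,0,0,0,0], "jaw": [85,85,85,85,85]}}

```text
time_s: 3.07
position: [-39.3, 998.3, 418.6]
tool_rot: [0.662, -0.214, 0.472, 0.541]
ft_force: [-0.1, -0.3, -0.4]
finger_gap: 85.0
```

```bash
python3 st.py
```

```text
t 3.0667 p [-39.3 998.3 418.6] g 85.0 q [1.472 0.896 0.189 0.082 1.521 0.317] F [-0.1 -0.3 -0.4]
R [[-0.031, -0.918, 0.395], [0.514, 0.324, 0.794], [-0.857, 0.227, 0.462]] lean 30.99 az 93.4
```

{"op": "move_arm", "data": {"dp": [[0,-8,40],[0,-8,40],[0,-8,40],[0,-8,40],[0,-8,40]], "roll": [0,0,0,0,0], "jaw": [85,85,85,85,85]}}

```text
time_s: 3.48
position: [72.5, 1026.4, 443.5]
tool_rot: [0.676, -0.173, 0.439, 0.566]
ft_force: [-0.4, -0.6, -0.2]
finger_gap: 85.0
```

```bash
python3 st.py
```

```text
t 3.4833 p [  72.5 1026.4  443.5] g 85.0 q [1.339 0.894 0.189 0.169 1.418 0.198] F [-0.4 -0.6 -0.2]
R [[-0.026, -0.917, 0.398], [0.614, 0.3, 0.73], [-0.789, 0.263, 0.555]] lean 37.92 az 92.4
```

```bash
cat > plan.py <<'E'
# usage: plan.py X Y Z roll [step]  absolute world target
from st import *
import sys,math
def plan(R,p,tgt,roll,step=40):
    d=np.array(tgt)-p; n=max(1,math.ceil(np.linalg.norm(d)/step),math.ceil(abs(roll)/7.1)); n=5*math.ceil(n/5)
    r=roll/n
    err=np.zeros(3); rows=[]
    for i in range(n):
        want=d/n+err; t=np.round(R.T@want,1); rows.append(t.tolist()); err=want-R@t
        R=R@Ro.from_euler('x',r,degrees=True).as_matrix()
    print('n',n,'roll/row',round(r,2))
    for i in range(0,n,5): print(rows[i:i+5])
    return R
if __name__=='__main__':
    s,R,p=st(); a=list(map(float,sys.argv[1:])); 
    R=plan(R,p,a[:3],a[3],*(a[4:5])); print(np.round(R,3).tolist())
E
python3 plan.py 545 40 450 64.6 38
```

```text
t 3.4833 p [  72.5 1026.4  443.5] g 85.0 q [1.339 0.894 0.189 0.169 1.418 0.198] F [-0.4 -0.6 -0.2]
R [[-0.026, -0.917, 0.398], [0.614, 0.3, 0.73], [-0.789, 0.263, 0.555]] lean 37.92 az 92.4
n 30 roll/row 2.15
[[-20.8, -24.2, -17.6], [-20.7, -24.9, -16.7], [-20.8, -25.5, -15.8], [-20.7, -26.1, -14.8], [-20.8, -26.6, -13.8]]
[[-20.8, -27.1, -12.7], [-20.7, -27.6, -11.8], [-20.8, -28.0, -10.7], [-20.8, -28.3, -9.7], [-20.7, -28.8, -8.5]]
[[-20.8, -29.0, -7.5], [-20.7, -29.3, -6.4], [-20.8, -29.5, -5.3], [-20.8, -29.6, -4.2], [-20.7, -29.8, -3.1]]
[[-20.8, -30.0, -1.9], [-20.8, -29.9, -0.8], [-20.7, -30.0, 0.3], [-20.8, -29.9, 1.4], [-20.7, -29.9, 2.6]]
[[-20.8, -29.7, 3.6], [-20.8, -29.6, 4.8], [-20.7, -29.4, 5.9], [-20.8, -29.1, 7.0], [-20.8, -28.9, 8.1]]
[[-20.7, -28.5, 9.2], [-20.8, -28.2, 10.2], [-20.7, -27.8, 11.3], [-20.8, -27.3, 12.3], [-20.8, -26.8, 13.4]]
[[-0.026, -0.034, 0.999], [0.614, 0.788, 0.042], [-0.789, 0.614, 0.001]]
```

{"op": "move_arm", "data": {"dp": [[-21,-24,-17.6],[-21,-25,-16.7],[-21,-25.5,-15.8],[-21,-26,-14.8],[-21,-26.6,-13.8]], "roll": [2.15,2.15,2.15,2.15,2.15], "jaw": [85,85,85,85,85]}}

```text
time_s: 3.9
position: [147.8, 869.7, 447.4]
tool_rot: [0.689, -0.111, 0.487, 0.525]
ft_force: [0.6, 0.2, 0.7]
finger_gap: 85.1
```

{"op": "move_arm", "data": {"dp": [[-21,-27,-12.7],[-21,-27.6,-11.8],[-21,-28,-10.7],[-21,-28.3,-9.7],[-21,-28.8,-8.5]], "roll": [2.15,2.15,2.15,2.15,2.15], "jaw": [85,85,85,85,85]}}

```text
time_s: 4.32
position: [227.9, 705.5, 450.4]
tool_rot: [0.696, -0.046, 0.534, 0.477]
ft_force: [1.2, 0.2, 1.0]
finger_gap: 85.1
```

```bash
python3 plan.py 545 40 450 43 38
```

```text
t 4.3167 p [227.9 705.5 450.4] g 85.1 q [0.931 0.218 1.29  0.443 1.129 0.039] F [1.2 0.2 1. ]
R [[-0.026, -0.714, 0.7], [0.615, 0.541, 0.574], [-0.788, 0.445, 0.425]] lean 37.98 az 92.4
n 20 roll/row 2.15
[[-20.9, -29.3, -8.0], [-20.8, -29.6, -6.9], [-20.9, -29.9, -5.8], [-20.8, -30.0, -4.7], [-20.9, -30.2, -3.5]]
[[-20.8, -30.3, -2.4], [-20.9, -30.3, -1.3], [-20.8, -30.4, -0.1], [-20.9, -30.4, 1.0], [-20.8, -30.3, 2.2]]
[[-20.9, -30.2, 3.3], [-20.8, -30.1, 4.4], [-20.9, -29.9, 5.6], [-20.8, -29.6, 6.6], [-20.9, -29.4, 7.8]]
[[-20.8, -29.1, 8.9], [-20.9, -28.7, 9.9], [-20.8, -28.3, 11.1], [-20.9, -27.9, 12.1], [-20.8, -27.4, 13.1]]
[[-0.026, -0.045, 0.999], [0.615, 0.787, 0.051], [-0.788, 0.615, 0.007]]
```

{"op": "move_arm", "data": {"dp": [[-21,-29.3,-8],[-21,-29.6,-7],[-21,-30,-6],[-21,-30,-4.7],[-21,-30,-3.5]], "roll": [2.15,2.15,2.15,2.15,2.15], "jaw": [85,85,85,85,85]}}

```text
time_s: 4.73
position: [307.0, 538.7, 451.1]
tool_rot: [0.698, 0.019, 0.576, 0.425]
ft_force: [0.8, 0.1, 0.1]
finger_gap: 85.4
```

{"op": "move_arm", "data": {"dp": [[-21,-30,-2.4],[-21,-30,-1.3],[-21,-30,0],[-21,-30,1],[-21,-30,2]], "roll": [2.15,2.15,2.15,2.15,2.15], "jaw": [85,85,85,85,85]}}

```text
time_s: 5.15
position: [385.6, 373.2, 452.8]
tool_rot: [0.693, 0.084, 0.613, 0.369]
ft_force: [1.3, 0.2, -0.0]
finger_gap: 84.6
```

{"op": "move_arm", "data": {"dp": [[-21,-30,3.3],[-21,-30,4.4],[-21,-30,5.6],[-21,-30,6.6],[-21,-29,7.8]], "roll": [2.15,2.15,2.15,2.15,2.15], "jaw": [85,85,85,85,85]}}

```text
time_s: 5.57
position: [465.3, 206.3, 453.4]
tool_rot: [0.682, 0.149, 0.645, 0.31]
ft_force: [0.4, 1.0, -0.8]
finger_gap: 84.7
```

{"op": "move_arm", "data": {"dp": [[-21,-29,9],[-21,-29,10],[-21,-28,11],[-21,-28,12],[-21,-27,13]], "roll": [2.15,2.15,2.15,2.15,2.15], "jaw": [85,85,85,85,85]}}

```text
time_s: 5.98
position: [544.8, 39.9, 454.1]
tool_rot: [0.665, 0.212, 0.672, 0.248]
ft_force: [1.0, 0.1, 0.2]
finger_gap: 84.8
```

```bash
python3 plan.py 565 40 220 0 38
python3 - <<'E'
from h import *
from workcell import optics
for n in ['wrist']:
    f=optics.grab_frame(n);cv2.imwrite('pics/w1.png',f['frame'])
E
```

```text
t 5.9833 p [544.8  39.9 454.1] g 84.8 q [-0.479  0.258  1.231  0.612  1.949 -0.386] F [1.  0.1 0.2]
R [[-0.025, -0.044, 0.999], [0.615, 0.787, 0.05], [-0.788, 0.615, 0.008]] lean 37.96 az 92.3
n 10 roll/row 0.0
[[18.4, -14.5, 1.8], [18.4, -14.5, 1.9], [18.4, -14.4, 1.8], [18.4, -14.5, 1.8], [18.4, -14.5, 1.9]]
[[18.5, -14.5, 1.8], [18.4, -14.4, 1.8], [18.4, -14.5, 1.9], [18.4, -14.5, 1.8], [18.4, -14.5, 1.8]]
[[-0.025, -0.044, 0.999], [0.615, 0.787, 0.05], [-0.788, 0.615, 0.008]]
```

View pics/w1.png

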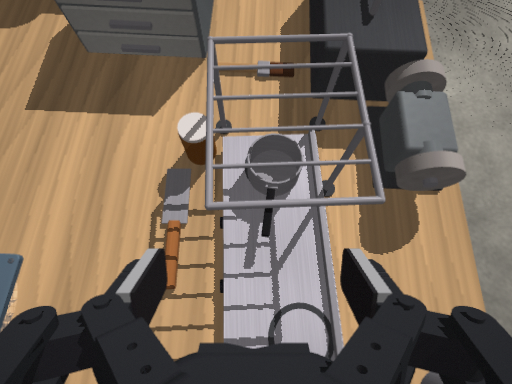

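{"op": "move_arm", "data": {"dp": [[18,-14.5,2],[18,-14.5,2],[18,-14.5,2],[18,-14.5,2],[18,-14.5,2]], "roll": [0,0,0,0,0], "jaw": [85,85,85,85,85]}}

```text
time_s: 6.45
position: [555.3, 40.6, 337.5]
tool_rot: [0.665, 0.211, 0.671, 0.248]
ft_force: [0.4, -0.6, 0.3]
finger_gap: 85.0
```

{"op": "move_arm", "data": {"dp": [[18,-14.5,2],[18,-14.5,2],[18,-14.5,2],[18,-14.5,2],[0,0,0]], "roll": [0,0,0,0,0], "jaw": [60,60,60,60,60]}}

```text
time_s: 6.87
position: [562.4, 40.2, 242.0]
tool_rot: [0.663, 0.213, 0.674, 0.248]
ft_force: [-1.1, 0.3, -0.4]
finger_gap: 60.0
```

```bash
cat > wg.py <<'E'
from st import *
from workcell import optics
def wgrab(name):
    s,R,p=st(); f=optics.grab_frame('wrist'); T=np.eye(4);T[:3,:3]=R;T[:3,3]=p
    f['pose']=T@f['tool_from_camera']; cv2.imwrite(f'pics/{name}.png',f['frame']); np.savez(name+'.npz',**f); return f
if __name__=='__main__':
    import sys; wgrab(sys.argv[1])
E
python3 wg.py w2
```

```text
t 6.8667 p [562.4  40.2 242. ] g 60.0 q [-0.464  0.405  1.54   0.567  1.565 -0.629] F [-1.1  0.3 -0.4]
R [[-0.031, -0.042, 0.999], [0.616, 0.786, 0.052], [-0.787, 0.617, 0.002]] lean 38.09 az 92.9
```

View pics/w2.png

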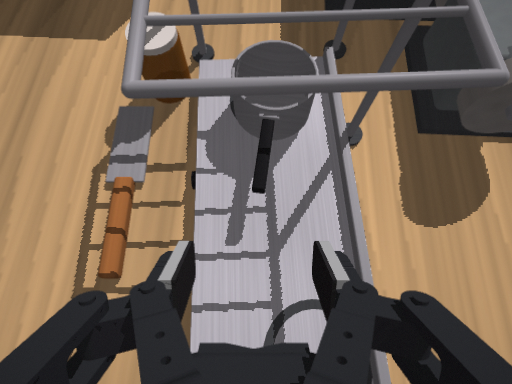

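```bash
cat > ovw.py <<'E'
from ov import *
import sys
f=load(sys.argv[1]); x,y,yaw=map(float,sys.argv[2:5]); b=list(map(int,sys.argv[6:10]))
draw(f,b,4,panpts(x,y,np.radians(yaw)),sys.argv[5])
E
python3 ovw.py w2 571 287 87 ow2 210 30 350 180
python3 - <<'E'
import cv2
E
python3 ovw.py w2 571 287 87 ow2 190 30 350 200
```

```text
(no output)
```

View pics/ow2.png

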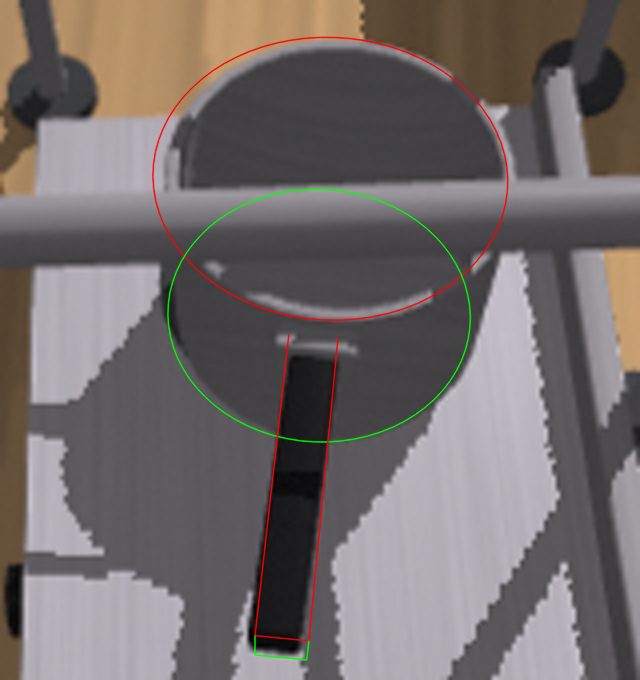

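Run:
```python
from h import *
from workcell import optics
f=optics.grab_frame('side');np.savez('side1.npz',**f)
im=f['frame'][60:230,170:340];cv2.imwrite('pics/s3.png',cv2.resize(im,None,fx=3.5,fy=3.5,interpolation=cv2.INTER_CUBIC))
```

```text
(no output)
```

View pics/s3.png

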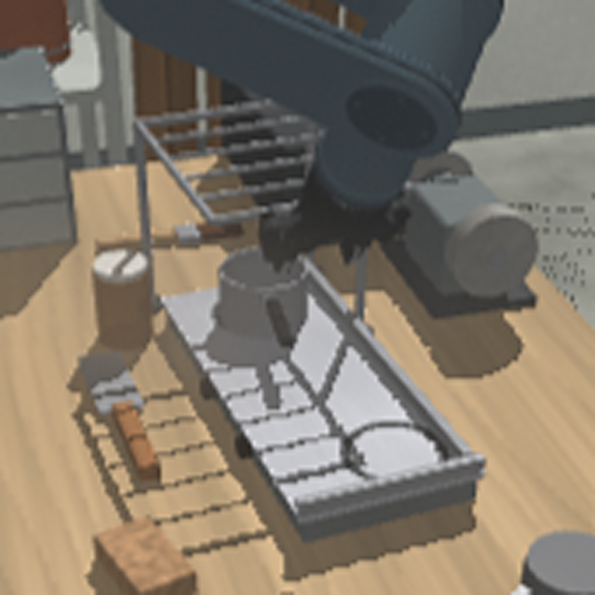

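Run:
```python
from h import *
f=load('side1');w=load('w2')
print(w['pose'][:3,3]); R=w['pose'][:3,:3]
P=[w['pose'][:3,3]]
uv=proj(f,P); print(uv, (uv-[170,60])*3.5)
im=f['frame'];u,v=uv[0].astype(int);print(im[v-6:v+7:3,u-9:u+10:3].mean(-1).astype(int))
```

```text
[562.29610435  26.84158635 381.29738977]
[[261.11953563  94.59492174]] [[318.91837472 121.0822261 ]]
[[ 62  61  61  61  62  62  48]
 [ 71  61  61  60  61  61  49]
 [119  92  77  61  61  61  52]
 [ 77  76  85  96  60  61  61]
 [ 91  83  85  70  61  61  62]]
```

{"op": "move_arm", "data": {"dp": [[30,-1,0.8],[30,-1,0.8],[30,-1,0.8],[30,-1,0.8],[20,-1,0.8]], "roll": [0,0,0,0,0], "jaw": [48,48,48,48,48]}}

```text
time_s: 7.38
position: [564.9, 123.4, 133.1]
tool_rot: [0.666, 0.211, 0.671, 0.249]
ft_force: [0.2, 0.4, -0.5]
finger_gap: 47.6
```

```bash
python3 wg.py w3; python3 st.py 562.8 150.8 89.7; python3 ovw.py w3 570 286 87 ow3 170 20 350 170
```

```text
t 7.3833 p [564.9 123.4 133.1] g 47.6 q [-0.33   0.502  1.692  0.64   1.287 -0.679] F [ 0.2  0.4 -0.5]
R [[-0.025, -0.048, 0.999], [0.615, 0.787, 0.053], [-0.788, 0.615, 0.01]] lean 37.96 az 92.3
t 7.4333 p [563.2 125.1 130.7] g 48.1 q [-0.328  0.505  1.695  0.641  1.286 -0.679] F [-1.   1.9 -1.1]
R [[-0.029, -0.046, 0.999], [0.616, 0.786, 0.054], [-0.787, 0.616, 0.005]] lean 38.06 az 92.7
world d [ -0.4  25.7 -41. ] tool d [48.1 -5.1  0.8]
```

View pics/ow3.png

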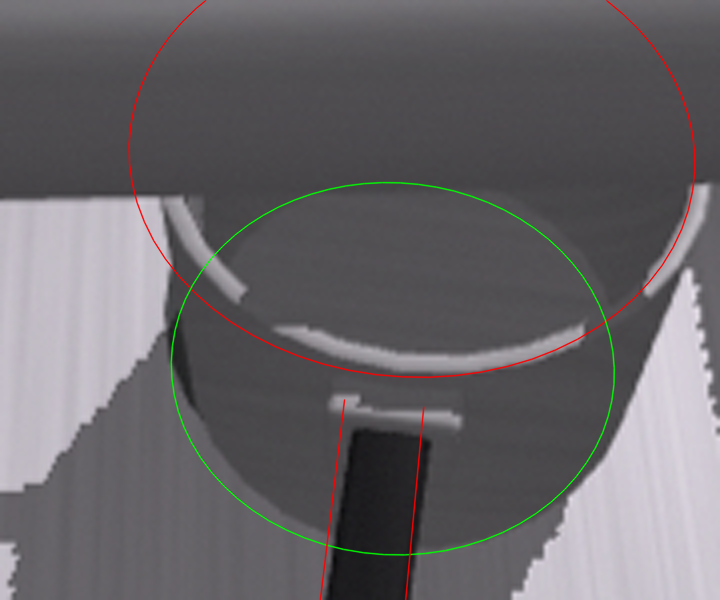

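View pics/w3.png

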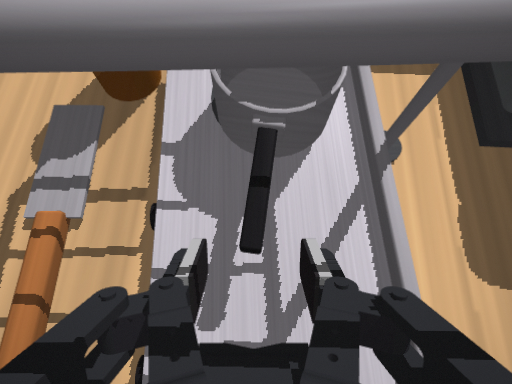

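{"op": "move_arm", "data": {"dp": [[12,-4,1],[12,-4,1],[12,0,0.5],[10,0,0],[0,0,0]], "roll": [0,0,0,0,0], "jaw": [48,48,48,48,48]}}

```text
time_s: 7.85
position: [565.6, 145.1, 90.5]
tool_rot: [0.664, 0.212, 0.672, 0.249]
ft_force: [-0.5, 0.8, 0.5]
finger_gap: 48.3
```

```bash
python3 wg.py w4; python3 st.py 564.2 147.3 89.7
```

```text
t 7.85 p [565.6 145.1  90.5] g 48.3 q [-0.293  0.561  1.724  0.673  1.201 -0.71 ] F [-0.5  0.8  0.5]
R [[-0.028, -0.046, 0.999], [0.615, 0.787, 0.053], [-0.788, 0.616, 0.006]] lean 38.01 az 92.6
t 7.9 p [565.9 144.7  91.1] g 47.6 q [-0.293  0.56   1.723  0.672  1.202 -0.71 ] F [-0.5 -0.4 -0.2]
R [[-0.027, -0.046, 0.999], [0.615, 0.787, 0.053], [-0.788, 0.616, 0.007]] lean 38.0 az 92.5
world d [-1.7  2.6 -1.4] tool d [ 2.8  1.2 -1.6]
```

View pics/w4.png

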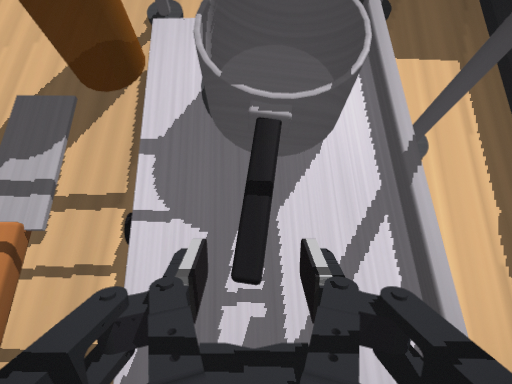

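Run:
```python
from h import *
f=load('w4');T=f['tool_from_camera']
for P in [(6,0,0),(6,0,-7),(6,11,0),(6,-11,0),(25,0,0)]: print(P,proj(f,[P],T)[0])
Tw=f['pose']
for uv in [(234,281),(261,284),(247,280)]: print(uv,onz(f,[uv],78,Tw),onz(f,[uv],92,Tw))
for uv in [(257,119),(281,121)]: print(uv,onz(f,[uv],92,Tw))
```

```text
(6, 0, 0) [254.90443046 269.29282172]
(6, 0, -7) [239.90235385 269.30354064]
(6, 11, 0) [254.92119507 248.02623258]
(6, -11, 0) [254.88861992 289.61951719]
(25, 0, 0) [254.73950772 249.93554386]
(234, 281) [[555.58116705 143.65157509  78.        ]] [[556.42941286 142.5688094   92.        ]]
(261, 284) [[568.71632124 142.94974726  78.        ]] [[568.3531519  141.93170901  92.        ]]
(247, 280) [[561.84645629 144.4496154   78.        ]] [[562.11687361 143.29324889  92.        ]]
(257, 119) [[562.47059944 227.13987132  92.        ]]
(281, 121) [[575.41142094 226.59740432  92.        ]]
```

{"op": "move_arm", "data": {"dp": [[3,1.5,-2.7],[0,0,0],[0,0,0],[0,0,0],[0,0,0]], "roll": [0,0,0,0,0], "jaw": [48,25,20,16,10], "force": 45}}

```text
time_s: 8.32
position: [564.8, 146.6, 90.8]
tool_rot: [0.666, 0.212, 0.671, 0.248]
ft_force: [2.0, -0.0, 1.0]
finger_gap: 14.4
```

{"op": "move_arm", "data": {"dp": [[0,0,0],[0,0,0],[0,0,0],[0,0,0],[0,0,0]], "roll": [0,0,0,0,0], "jaw": [10,10,10,10,10]}}

```text
time_s: 8.73
position: [564.5, 146.6, 90.7]
tool_rot: [0.666, 0.211, 0.671, 0.248]
ft_force: [4.8, -2.8, 3.1]
finger_gap: 14.1
```

```bash
python3 wg.py w5; python3 st.py
```

```text
t 8.7333 p [564.5 146.6  90.7] g 14.1 q [-0.291  0.557  1.73   0.676  1.194 -0.712] F [ 4.8 -2.8  3.1]
R [[-0.024, -0.047, 0.999], [0.614, 0.787, 0.052], [-0.789, 0.615, 0.01]] lean 37.93 az 92.2
t 8.7833 p [564.5 146.6  90.7] g 14.2 q [-0.291  0.557  1.73   0.676  1.194 -0.712] F [ 3.9 -2.9  3.7]
R [[-0.024, -0.047, 0.999], [0.614, 0.787, 0.052], [-0.789, 0.615, 0.01]] lean 37.93 az 92.2
```

View pics/w5.png

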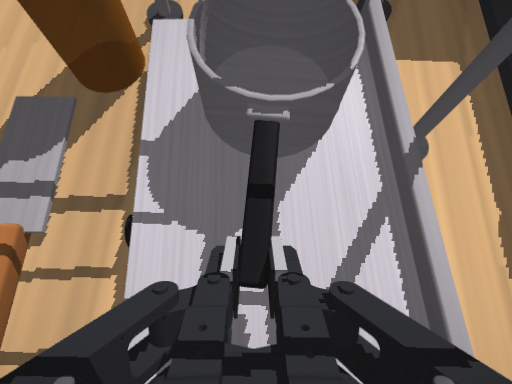

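```bash
python3 ovw.py w5 565 286 89 ow5 180 0 380 150; python3 plan.py 584 -80 90.7 0 14
```

```text
t 8.7833 p [564.5 146.6  90.7] g 14.2 q [-0.291  0.557  1.73   0.676  1.194 -0.712] F [ 3.9 -2.9  3.7]
R [[-0.024, -0.047, 0.999], [0.614, 0.787, 0.052], [-0.789, 0.615, 0.01]] lean 37.93 az 92.2
n 20 roll/row 0.0
[[-7.0, -9.0, 0.4], [-7.0, -8.9, 0.4], [-7.0, -9.0, 0.4], [-6.9, -9.0, 0.4], [-7.0, -8.9, 0.3]]
[[-7.0, -9.0, 0.4], [-7.0, -9.0, 0.4], [-7.0, -8.9, 0.4], [-7.0, -9.0, 0.4], [-6.9, -9.0, 0.4]]
[[-7.0, -8.9, 0.4], [-7.0, -9.0, 0.4], [-7.0, -9.0, 0.4], [-7.0, -8.9, 0.3], [-7.0, -9.0, 0.4]]
[[-6.9, -9.0, 0.4], [-7.0, -8.9, 0.4], [-7.0, -9.0, 0.4], [-7.0, -9.0, 0.4], [-7.0, -8.9, 0.4]]
[[-0.024, -0.047, 0.999], [0.614, 0.787, 0.052], [-0.789, 0.615, 0.01]]
```

View pics/ow5.png

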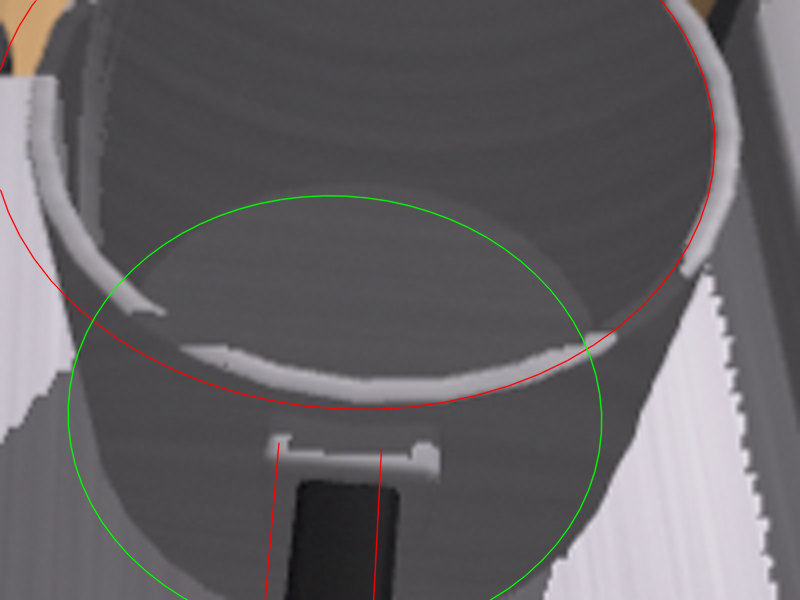

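{"op": "move_arm", "data": {"dp": [[-3,-3.85,0],[-5,-6.4,0.3],[-7,-9,0.4],[-7,-9,0.4],[-7,-9,0.4]], "roll": [0,0,0,0,0], "jaw": [10,10,10,10,10]}}

```text
time_s: 9.2
position: [566.3, 99.5, 89.7]
tool_rot: [0.664, 0.212, 0.673, 0.249]
ft_force: [-1.1, 4.4, 0.9]
finger_gap: 13.4
```

```bash
python3 st.py; python3 wg.py w6
```

```text
t 9.2 p [566.3  99.5  89.7] g 13.4 q [-0.368  0.572  1.705  0.638  1.243 -0.753] F [-1.1  4.4  0.9]
R [[-0.029, -0.046, 0.999], [0.615, 0.786, 0.054], [-0.788, 0.616, 0.006]] lean 38.03 az 92.7
t 9.2 p [566.3  99.5  89.7] g 13.4 q [-0.368  0.572  1.705  0.638  1.243 -0.753] F [-1.1  4.4  0.9]
R [[-0.029, -0.046, 0.999], [0.615, 0.786, 0.054], [-0.788, 0.616, 0.006]] lean 38.03 az 92.7
```

View pics/w6.png

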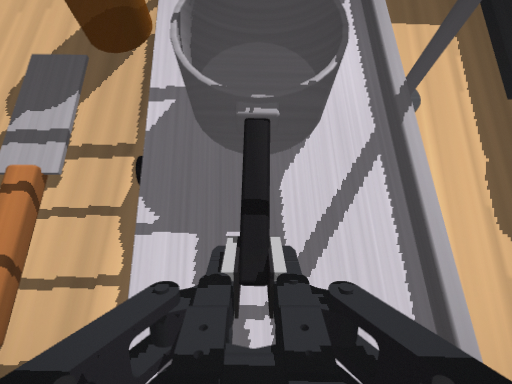

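{"op": "move_arm", "data": {"dp": [[-7,-9,2.5],[-7,-9,2.5],[-7,-9,2.5],[-7,-9,2.5],[-7,-9,2.5]], "roll": [0,0,0,0,0], "jaw": [10,10,10,10,10]}}

```text
time_s: 9.67
position: [583.2, 42.5, 90.1]
tool_rot: [0.665, 0.212, 0.672, 0.248]
ft_force: [-0.3, 3.1, 0.4]
finger_gap: 13.2
```

{"op": "move_arm", "data": {"dp": [[-7,-9,2.5],[-7,-9,2.5],[-7,-9,2.5],[-7,-9,2.5],[-7,-9,2.5]], "roll": [0,0,0,0,0], "jaw": [10,10,10,10,10]}}

```text
time_s: 10.08
position: [598.7, -13.7, 90.1]
tool_rot: [0.665, 0.211, 0.672, 0.248]
ft_force: [-0.6, 3.4, 0.1]
finger_gap: 13.2
```

{"op": "move_arm", "data": {"dp": [[-7,-9,2.5],[-7,-9,2.5],[-7,-9,2.5],[-7,-9,2.5],[-7,-9,2.5]], "roll": [0,0,0,0,0], "jaw": [10,10,10,10,10]}}

```text
time_s: 10.5
position: [614.2, -69.9, 90.1]
tool_rot: [0.665, 0.211, 0.672, 0.248]
ft_force: [-1.2, 2.8, -0.2]
finger_gap: 13.0
```

```bash
python3 wg.py w7
python3 - <<'E'
from h import *
from workcell import optics
for n in ['top','side']:
    f=optics.grab_frame(n);np.savez(n+'2.npz',**f)
    b=(110,130,290,250) if n=='top' else (190,120,330,230)
    im=f['frame'][b[1]:b[3],b[0]:b[2]];cv2.imwrite(f'pics/{n}2.png',cv2.resize(im,None,fx=4,fy=4,interpolation=cv2.INTER_CUBIC))
E
```

```text
t 10.5 p [614.2 -69.9  90.1] g 13.0 q [-0.576  0.701  1.44   0.53   1.445 -0.82 ] F [-1.2  2.8 -0.2]
R [[-0.026, -0.046, 0.999], [0.615, 0.787, 0.053], [-0.788, 0.615, 0.008]] lean 37.96 az 92.4
```

View pics/w7.png

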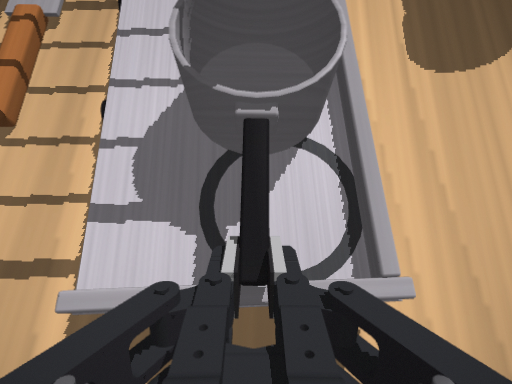

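View pics/top2.png

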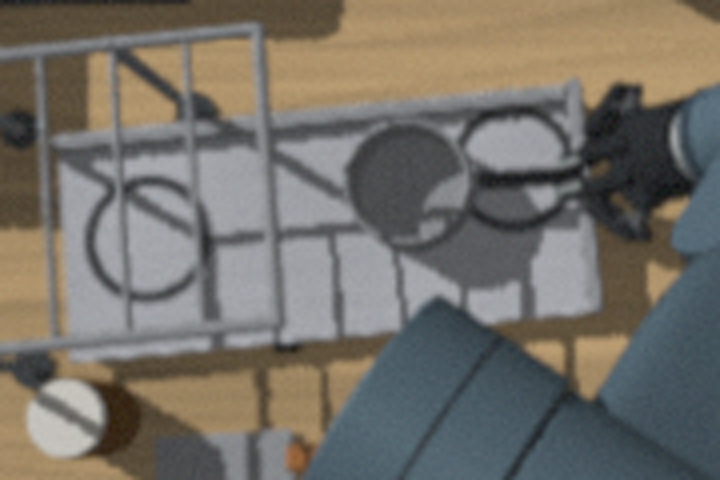

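```bash
python3 - <<'E'
from fit import *
f=load('top2'); print(onz(f,[c((410,186),4,110,130)],100))
E
python3 ovw.py w7 608 70 92.4 ow7 150 0 360 160
```

```text
[[604.88515127  65.34500822 100.        ]]
```

View pics/ow7.png

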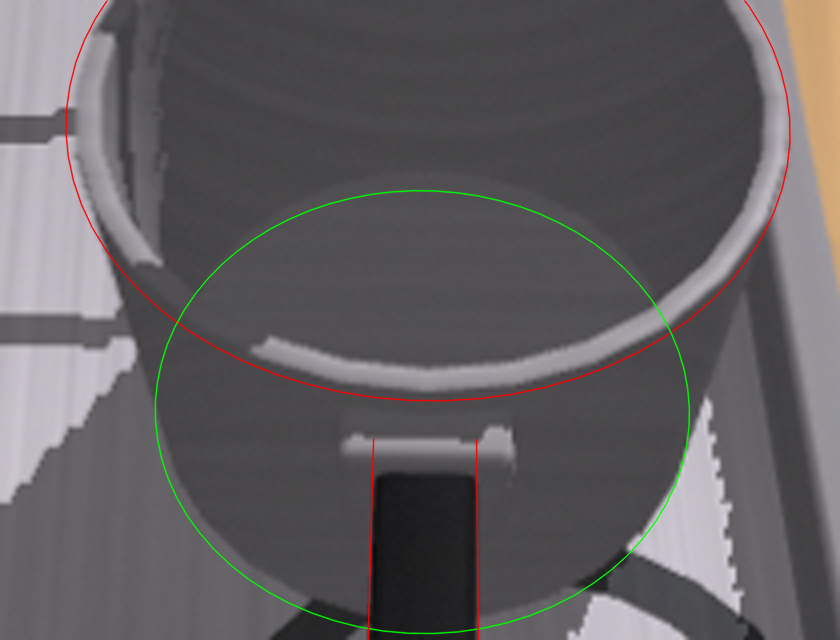

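{"op": "move_arm", "data": {"dp": [[-7,-9,1.8],[-7,-9,1.8],[-7,-9,1.8],[-7,-9,1.8],[-5,-6.4,1.2]], "roll": [0,0,0,0,0], "jaw": [10,10,10,10,10]}}

```text
time_s: 11.07
position: [625.4, -123.3, 90.1]
tool_rot: [0.665, 0.212, 0.672, 0.248]
ft_force: [0.3, 2.8, 0.0]
finger_gap: 12.8
```

```bash
python3 wg.py w8
cat > ovr.py <<'E'
from ov import *
import sys
f=load(sys.argv[1]); x,y,yaw=map(float,sys.argv[2:5])
L=panpts(x,y,np.radians(yaw)); pl=p
L.append(P2W(pl,[(82,245,53),(82,-202,53),(-100,-202,53)]));L.append(P2W(pl,[(82,245,35),(82,-202,35),(-100,-202,35)]));L.append(circ(629.9,-14.5,52,35))
b=list(map(int,sys.argv[6:10])); draw(f,b,float(sys.argv[10]) ,L,sys.argv[5])
E
python3 ovr.py w8 620 19 92.4 ow8 100 0 420 300 2.5
```

```text
t 11.0667 p [ 625.4 -123.3   90.1] g 12.8 q [-0.631  0.749  1.34   0.503  1.513 -0.836] F [0.3 2.8 0. ]
R [[-0.026, -0.046, 0.999], [0.615, 0.787, 0.052], [-0.788, 0.615, 0.008]] lean 37.97 az 92.4
```

View pics/ow8.png

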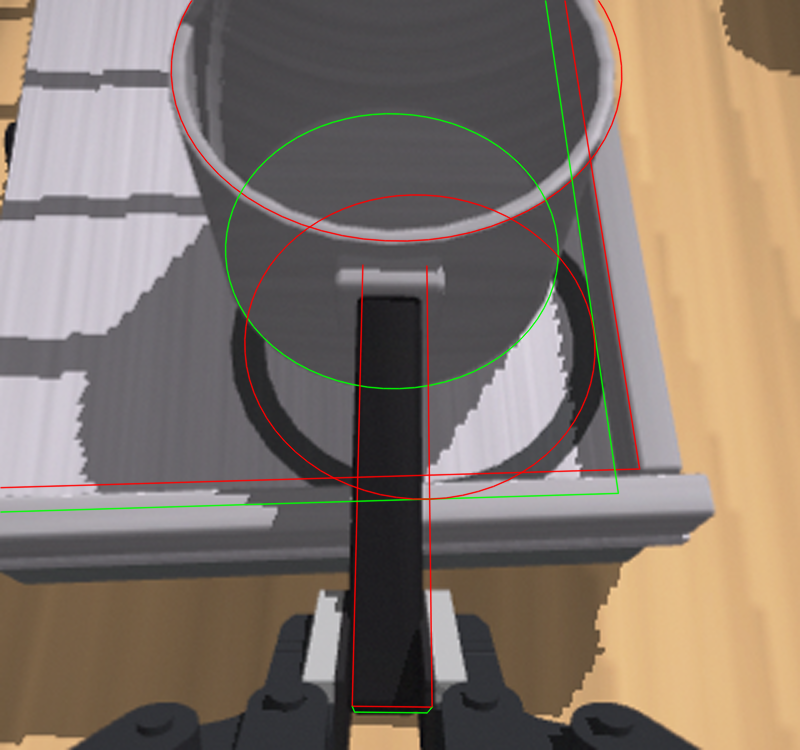

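{"op": "move_arm", "data": {"dp": [[-5.5,-7.05,2.2],[-5.5,-7.05,2.2],[-4,-5.1,2],[-3,-3.85,1.5],[0,0,0]], "roll": [0,0,0,0,0], "jaw": [10,10,10,10,10]}}

```text
time_s: 11.53
position: [635.1, -152.4, 90.2]
tool_rot: [0.666, 0.211, 0.671, 0.248]
ft_force: [-1.0, -2.2, 2.9]
finger_gap: 13.0
```

```bash
python3 wg.py w9;python3 ovr.py w9 629 -9 92.4 ow9 100 0 420 300 2.5
```

```text
t 11.5333 p [ 635.1 -152.4   90.2] g 13.0 q [-0.655  0.782  1.271  0.491  1.553 -0.837] F [-1.  -2.2  2.9]
R [[-0.025, -0.046, 0.999], [0.614, 0.788, 0.052], [-0.789, 0.614, 0.009]] lean 37.88 az 92.3
```

View pics/ow9.png

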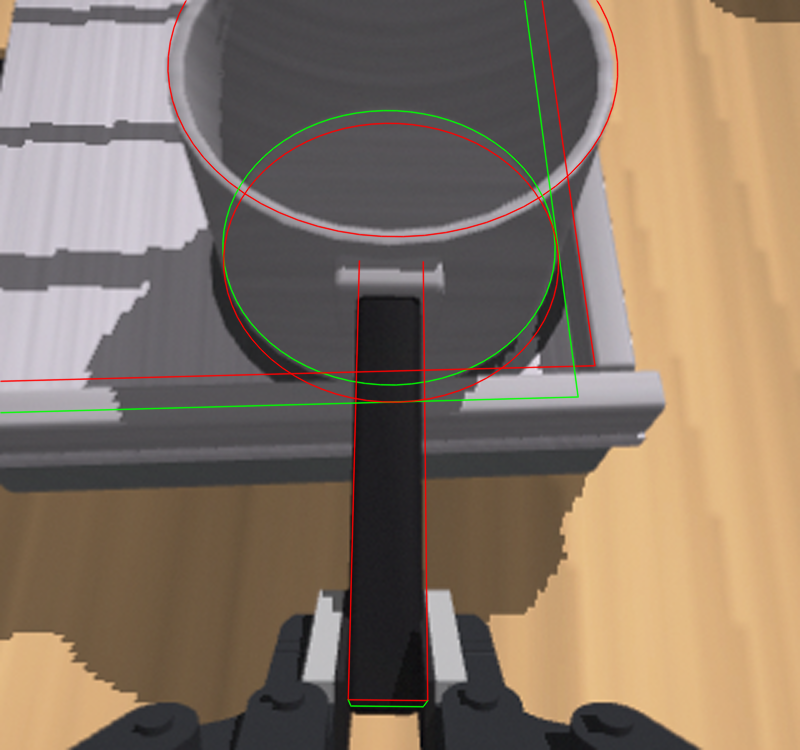

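{"op": "move_arm", "data": {"dp": [[-1.2,-1.54,0.6],[-1.2,-1.54,0.6],[0,0,0],[0,0,0],[0,0,0]], "roll": [0,0,0,0,0], "jaw": [10,10,10,10,10]}}

```text
time_s: 12.0
position: [635.9, -154.4, 90.3]
tool_rot: [0.665, 0.211, 0.672, 0.249]
ft_force: [-1.0, 1.4, 0.4]
finger_gap: 13.3
```

```bash
python3 st.py
```

```text
t 12.0 p [ 635.9 -154.4   90.3] g 13.3 q [-0.656  0.786  1.264  0.49   1.559 -0.837] F [-1.   1.4  0.4]
R [[-0.026, -0.047, 0.999], [0.615, 0.787, 0.053], [-0.788, 0.615, 0.008]] lean 37.96 az 92.4
```

{"op": "move_arm", "data": {"dp": [[-0.9,-1.15,0.6],[-0.9,-1.15,0.6],[0,0,0],[0,0,0],[0,0,0]], "roll": [0,0,0,0,0], "jaw": [10,10,10,10,10]}}

```text
time_s: 12.42
position: [637.1, -157.2, 90.2]
tool_rot: [0.665, 0.211, 0.672, 0.249]
ft_force: [-2.2, 4.1, 0.1]
finger_gap: 13.0
```

```bash
python3 st.py
```

```text
t 12.4167 p [ 637.1 -157.2   90.2] g 13.0 q [-0.659  0.79   1.256  0.489  1.564 -0.837] F [-2.2  4.1  0.1]
R [[-0.027, -0.047, 0.999], [0.615, 0.787, 0.053], [-0.788, 0.615, 0.008]] lean 37.99 az 92.5
```

{"op": "move_arm", "data": {"dp": [[-0.9,-1.15,0.4],[-0.9,-1.15,0.4],[0,0,0],[0,0,0],[0,0,0]], "roll": [0,0,0,0,0], "jaw": [10,10,10,10,10]}}

```text
time_s: 12.83
position: [637.3, -158.0, 89.7]
tool_rot: [0.663, 0.213, 0.672, 0.25]
ft_force: [-3.8, 10.0, -3.0]
finger_gap: 13.0
```

```bash
python3 st.py; python3 wg.py w10;python3 ovr.py w10 630 -15 92.4 ow10 100 0 420 300 2.5
```

```text
t 12.8333 p [ 637.3 -158.    89.7] g 13.0 q [-0.659  0.794  1.25   0.49   1.57  -0.837] F [-3.8 10.  -3. ]
R [[-0.029, -0.046, 0.999], [0.618, 0.784, 0.054], [-0.786, 0.618, 0.006]] lean 38.21 az 92.7
t 12.8333 p [ 637.3 -158.    89.7] g 13.0 q [-0.659  0.794  1.25   0.49   1.57  -0.837] F [-3.8 10.  -3. ]
R [[-0.029, -0.046, 0.999], [0.618, 0.784, 0.054], [-0.786, 0.618, 0.006]] lean 38.21 az 92.7
```

View pics/ow10.png

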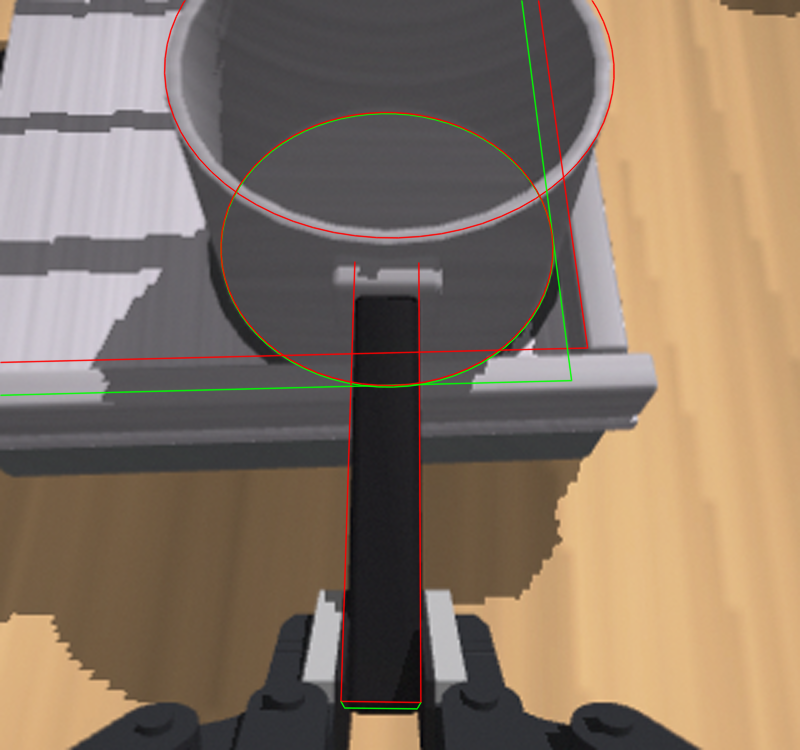

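{"op": "move_arm", "data": {"dp": [[0.5,0.6,0.8],[0,0,0.8],[0,0,0],[0,0,0],[0,0,0]], "roll": [0,0,0,0,0], "jaw": [10,10,10,10,10]}}

```text
time_s: 13.3
position: [638.2, -157.8, 89.8]
tool_rot: [0.663, 0.212, 0.673, 0.25]
ft_force: [-5.5, 6.7, -1.0]
finger_gap: 12.9
```

```bash
python3 st.py
```

```text
t 13.3 p [ 638.2 -157.8   89.8] g 12.9 q [-0.658  0.795  1.247  0.489  1.571 -0.834] F [-5.5  6.7 -1. ]
R [[-0.031, -0.046, 0.998], [0.617, 0.785, 0.055], [-0.786, 0.618, 0.004]] lean 38.15 az 92.8
```

{"op": "move_arm", "data": {"dp": [[0,0,1],[0,0,0.5],[0,0,0],[0,0,0],[0,0,0]], "roll": [0,0,0,0,0], "jaw": [10,10,10,10,10]}}

```text
time_s: 13.72
position: [639.3, -157.9, 89.7]
tool_rot: [0.663, 0.212, 0.673, 0.25]
ft_force: [-6.4, 5.7, -0.2]
finger_gap: 13.1
```

```bash
python3 st.py; python3 wg.py w11
python3 - <<'E'
from h import *
from workcell import optics
w=load('w11')['frame'][60:200,120:360]
cv2.imwrite('pics/w11c.png',cv2.resize(w,None,fx=3.2,fy=3.2,interpolation=cv2.INTER_CUBIC))
for n,b in [('top',(180,130,290,220)),('side',(230,140,330,215))]:
    f=optics.grab_frame(n);np.savez(n+'3.npz',**f)
    im=f['frame'][b[1]:b[3],b[0]:b[2]];cv2.imwrite(f'pics/{n}3.png',cv2.resize(im,None,fx=6,fy=6,interpolation=cv2.INTER_CUBIC))
E
```

```text
t 13.7167 p [ 639.3 -157.9   89.7] g 13.1 q [-0.657  0.797  1.243  0.489  1.573 -0.832] F [-6.4  5.7 -0.2]
R [[-0.031, -0.046, 0.998], [0.617, 0.785, 0.055], [-0.786, 0.618, 0.004]] lean 38.15 az 92.9
t 13.7167 p [ 639.3 -157.9   89.7] g 13.1 q [-0.657  0.797  1.243  0.489  1.573 -0.832] F [-6.4  5.7 -0.2]
R [[-0.031, -0.046, 0.998], [0.617, 0.785, 0.055], [-0.786, 0.618, 0.004]] lean 38.15 az 92.9
```

View pics/w11c.png

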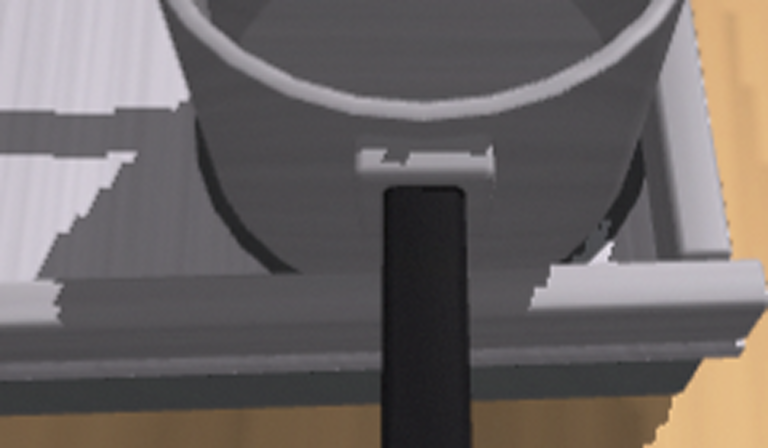

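View pics/side3.png

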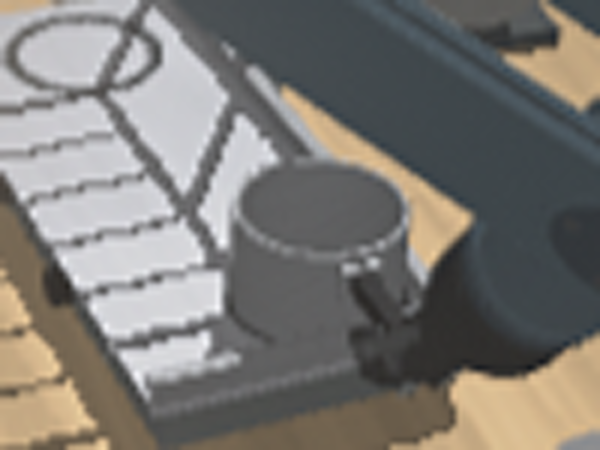

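View pics/top3.png

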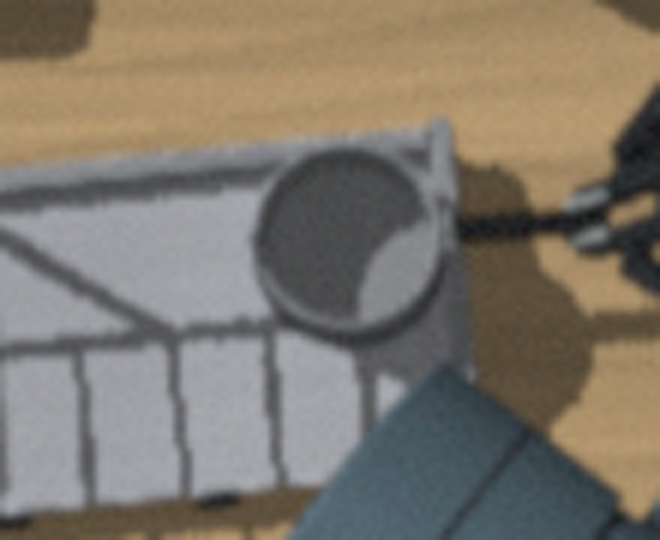

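{"op": "move_arm", "data": {"dp": [[0,0,1],[0,0,1],[0,0,0],[0,0,0],[0,0,0]], "roll": [0,0,0,0,0], "jaw": [10,10,10,10,10]}}

```text
time_s: 14.28
position: [641.1, -157.8, 89.8]
tool_rot: [0.663, 0.212, 0.673, 0.25]
ft_force: [-7.6, 5.3, -0.5]
finger_gap: 13.1
```

```bash
python3 st.py; python3 wg.py w12
python3 - <<'E'
from h import *
w=load('w12')['frame'][60:200,120:360]
cv2.imwrite('pics/w12c.png',cv2.resize(w,None,fx=3.2,fy=3.2,interpolation=cv2.INTER_CUBIC))
E
```

```text
t 14.2833 p [ 641.1 -157.8   89.8] g 13.1 q [-0.655  0.8    1.238  0.489  1.575 -0.83 ] F [-7.6  5.3 -0.5]
R [[-0.032, -0.046, 0.998], [0.617, 0.785, 0.056], [-0.786, 0.618, 0.003]] lean 38.15 az 93.0
t 14.2833 p [ 641.1 -157.8   89.8] g 13.1 q [-0.655  0.8    1.238  0.489  1.575 -0.83 ] F [-7.6  5.3 -0.5]
R [[-0.032, -0.046, 0.998], [0.617, 0.785, 0.056], [-0.786, 0.618, 0.003]] lean 38.15 az 93.0
```

View pics/w12c.png

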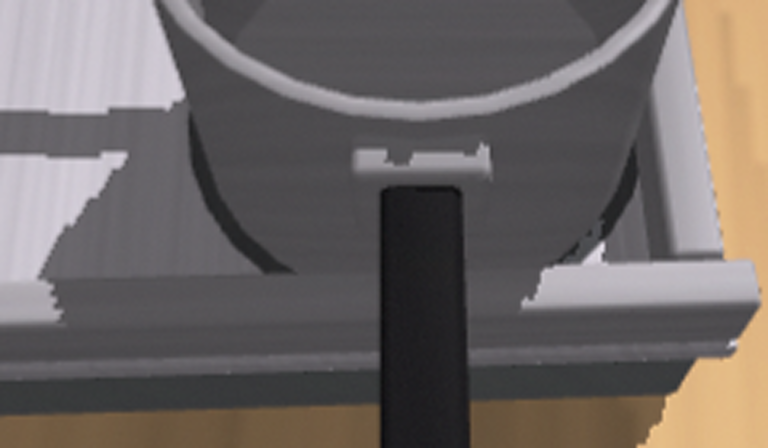

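Run:
```python
from ov import *
f=load('w12')
b=(165,70,345,150)
im=[]
for (x,y) in [(629.9,-14.5)]:
    L=[circ(x,y,52,35),circ(x,y,52,100),circ(x,y,48,100),circ(x,y,56,35),P2W(p,[(82,245,53),(82,-202,53),(-100,-202,53)]),P2W(p,[(82,245,35),(82,-202,35),(-100,-202,35)])]
    draw(f,(165,20,345,150),4.4,L,'ow12'); draw(f,(165,20,345,150),4.4,[],'ow12n')
```

```text
(no output)
```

View pics/ow12.png

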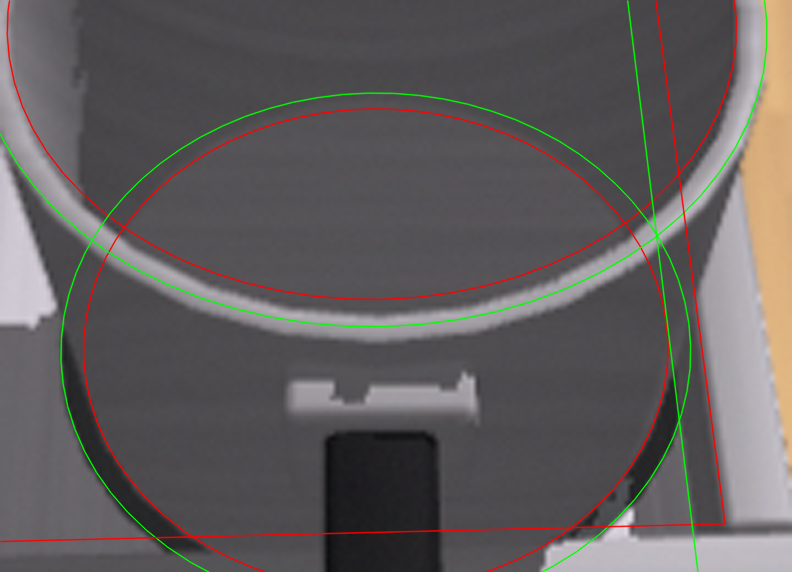

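View pics/ow12n.png

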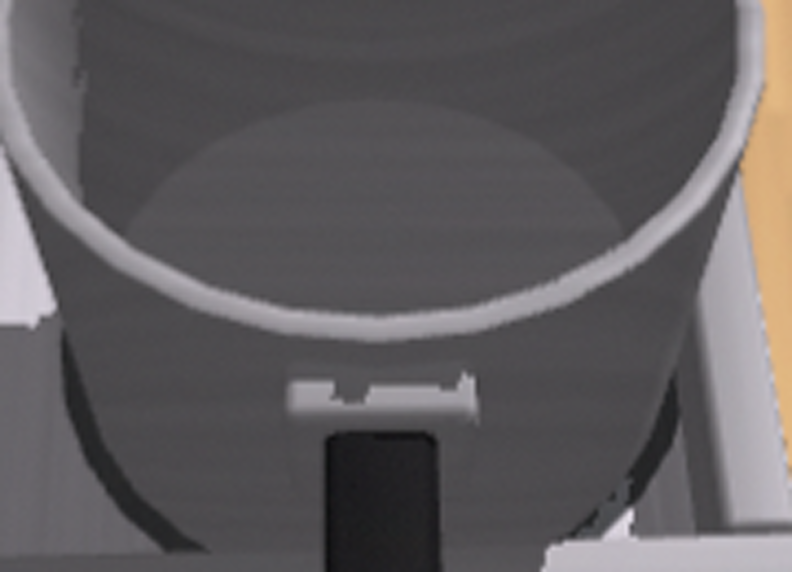

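{"op": "move_arm", "data": {"dp": [[0.3,0.4,-0.8],[0,0,0],[0,0,0],[0,0,0],[0,0,0]], "roll": [0,0,0,0,0], "jaw": [10,10,10,10,10]}}

```text
time_s: 14.75
position: [640.8, -157.7, 89.9]
tool_rot: [0.663, 0.212, 0.673, 0.25]
ft_force: [-5.7, 5.9, -0.1]
finger_gap: 13.0
```

```bash
python3 st.py
```

```text
t 14.75 p [ 640.8 -157.7   89.9] g 13.0 q [-0.655  0.798  1.24   0.489  1.573 -0.831] F [-5.7  5.9 -0.1]
R [[-0.03, -0.047, 0.998], [0.616, 0.786, 0.055], [-0.787, 0.617, 0.005]] lean 38.1 az 92.8
```

Open gently, then back out along the tool axis.

{"op": "move_arm", "data": {"dp": [[0.2,0.2,-0.5],[0,0,0],[0,0,0],[0,0,0],[0,0,0]], "roll": [0,0,0,0,0], "jaw": [13,18,26,36,45]}}

```text
time_s: 15.17
position: [642.6, -159.4, 90.6]
tool_rot: [0.666, 0.211, 0.671, 0.248]
ft_force: [-0.2, 0.2, 0.6]
finger_gap: 44.8
```

```bash
python3 st.py; python3 wg.py w13
python3 - <<'E'
from h import *
w=load('w13')['frame'][0:300,100:420]
cv2.imwrite('pics/w13c.png',cv2.resize(w,None,fx=2,fy=2,interpolation=cv2.INTER_CUBIC))
E
```

```text
t 15.1667 p [ 642.6 -159.4   90.6] g 44.8 q [-0.657  0.797  1.239  0.491  1.569 -0.831] F [-0.2  0.2  0.6]
R [[-0.024, -0.047, 0.999], [0.614, 0.788, 0.052], [-0.789, 0.614, 0.01]] lean 37.88 az 92.2
t 15.1667 p [ 642.6 -159.4   90.6] g 44.8 q [-0.657  0.797  1.239  0.491  1.569 -0.831] F [-0.2  0.2  0.6]
R [[-0.024, -0.047, 0.999], [0.614, 0.788, 0.052], [-0.789, 0.614, 0.01]] lean 37.88 az 92.2
```

View pics/w13c.png

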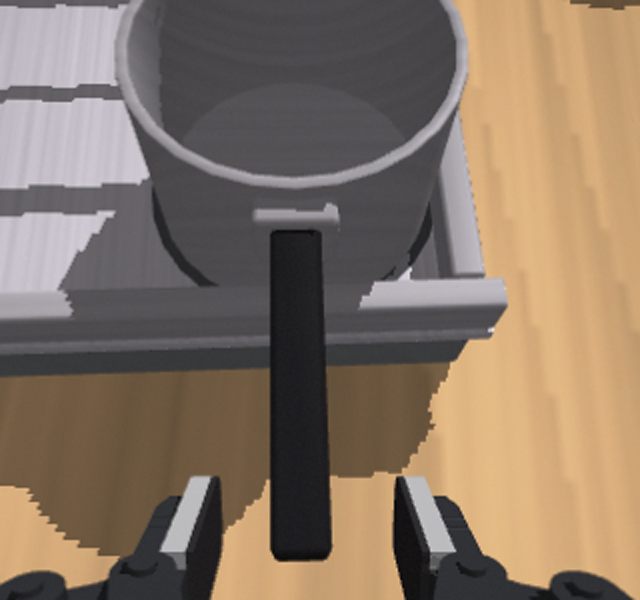

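{"op": "move_arm", "data": {"dp": [[-15,0,-3],[-30,0,0],[-40,0,0],[-40,0,0],[-40,0,0]], "roll": [0,0,0,0,0], "jaw": [48,48,48,60,70]}}

```text
time_s: 15.63
position: [643.2, -261.1, 222.0]
tool_rot: [0.665, 0.211, 0.672, 0.248]
ft_force: [1.5, 0.2, 0.4]
finger_gap: 69.7
```

```bash
python3 wg.py w14; python3 plan.py 200 -700 500 0 40
```

```text
t 15.6333 p [ 643.2 -261.1  222. ] g 69.7 q [-0.757  0.786  0.922  0.471  1.906 -0.764] F [1.5 0.2 0.4]
R [[-0.026, -0.047, 0.999], [0.614, 0.787, 0.053], [-0.789, 0.615, 0.008]] lean 37.94 az 92.4
t 15.6833 p [ 644.2 -267.3  228.7] g 70.0 q [-0.762  0.783  0.908  0.471  1.911 -0.762] F [-3.2 -2.5  4.3]
R [[-0.016, -0.049, 0.999], [0.608, 0.793, 0.049], [-0.794, 0.608, 0.017]] lean 37.43 az 91.5
n 20 roll/row 0.0
[[-23.6, -7.8, -23.0], [-23.5, -7.9, -23.0], [-23.6, -7.8, -23.0], [-23.5, -7.8, -23.0], [-23.6, -7.9, -23.0]]
[[-23.5, -7.8, -23.1], [-23.6, -7.8, -23.0], [-23.5, -7.9, -23.0], [-23.6, -7.8, -23.0], [-23.5, -7.8, -23.0]]
[[-23.6, -7.8, -23.0], [-23.5, -7.9, -23.0], [-23.6, -7.8, -23.0], [-23.5, -7.8, -23.0], [-23.6, -7.9, -23.0]]
[[-23.5, -7.8, -23.0], [-23.6, -7.8, -23.1], [-23.5, -7.9, -23.0], [-23.6, -7.8, -23.0], [-23.5, -7.8, -23.0]]
[[-0.016, -0.049, 0.999], [0.608, 0.793, 0.049], [-0.794, 0.608, 0.017]]
```

View pics/w14.png

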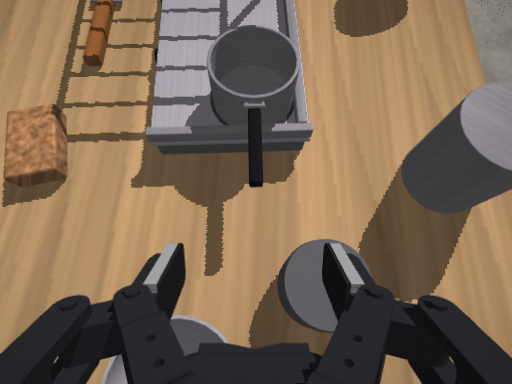

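{"op": "move_arm", "data": {"dp": [[-28,0,-15],[-26,-5,-20],[-23.5,-7.8,-23],[-23.5,-7.8,-23],[-23.5,-7.8,-23]], "roll": [0,0,0,0,0], "jaw": [70,70,70,70,70]}}

```text
time_s: 16.1
position: [543.1, -365.4, 300.9]
tool_rot: [0.665, 0.211, 0.672, 0.248]
ft_force: [0.4, 1.2, 0.1]
finger_gap: 70.2
```

{"op": "move_arm", "data": {"dp": [[-23.5,-7.8,-23],[-23.5,-7.8,-23],[-23.5,-7.8,-23],[-23.5,-7.8,-23],[-23.5,-7.8,-23]], "roll": [0,0,0,0,0], "jaw": [70,70,70,70,70]}}

```text
time_s: 16.52
position: [432.8, -474.4, 368.6]
tool_rot: [0.665, 0.211, 0.672, 0.248]
ft_force: [0.7, -0.2, 0.9]
finger_gap: 70.1
```

{"op": "move_arm", "data": {"dp": [[-23.5,-7.8,-23],[-23.5,-7.8,-23],[-23.5,-7.8,-23],[-23.5,-7.8,-23],[-23.5,-7.8,-23]], "roll": [0,0,0,0,0], "jaw": [70,70,70,70,70]}}

```text
time_s: 16.93
position: [317.3, -570.1, 422.1]
tool_rot: [0.664, 0.217, 0.67, 0.252]
ft_force: [1.1, -4.2, -2.4]
finger_gap: 70.1
```

```bash
python3 plan.py 200 -850 500 0 40
```

```text
t 16.9333 p [ 317.3 -570.1  422.1] g 70.1 q [-1.306  0.919  0.196  0.314  2.669 -1.125] F [ 1.1 -4.2 -2.4]
R [[-0.024, -0.043, 0.999], [0.625, 0.779, 0.049], [-0.78, 0.625, 0.008]] lean 38.71 az 92.2
n 10 roll/row 0.0
[[-23.3, -16.4, -13.0], [-23.3, -16.5, -13.0], [-23.2, -16.4, -13.1], [-23.3, -16.4, -13.0], [-23.3, -16.5, -13.0]]
[[-23.3, -16.4, -13.0], [-23.3, -16.4, -13.0], [-23.3, -16.4, -13.1], [-23.2, -16.5, -13.0], [-23.3, -16.4, -13.0]]
[[-0.024, -0.043, 0.999], [0.625, 0.779, 0.049], [-0.78, 0.625, 0.008]]
```

{"op": "move_arm", "data": {"dp": [[0,-40,0],[0,-40,0],[0,-40,0],[0,-40,0],[0,-40,0]], "roll": [0,0,0,0,0], "jaw": [70,70,70,70,70]}}

```text
time_s: 17.35
position: [301.0, -660.2, 273.9]
tool_rot: [0.679, 0.201, 0.667, 0.232]
ft_force: [0.3, 0.4, -0.5]
finger_gap: 69.4
```

```bash
python3 st.py
```

```text
t 17.35 p [ 301.  -660.2  273.9] g 69.4 q [-1.355  1.082  0.189  0.208  2.471 -1.278] F [ 0.3  0.4 -0.5]
R [[0.004, -0.047, 0.999], [0.582, 0.812, 0.036], [-0.813, 0.582, 0.03]] lean 35.63 az 89.6
```

Run:
```python
from h import *
from workcell import optics
t=load('top0');s=load('side0')
print(tri([t,s],[(452,250),(277,375)]),tri([t,s],[(447,196),(360,355)]))
f=optics.grab_frame('side');cv2.imwrite('pics/s4.png',f['frame'])
f=optics.grab_frame('top');cv2.imwrite('pics/t4.png',f['frame'])
```

```text
[ 365.22281756 -692.64343966  146.58338825] [ 536.62763462 -695.92675747  131.18060025]
```

View pics/s4.png

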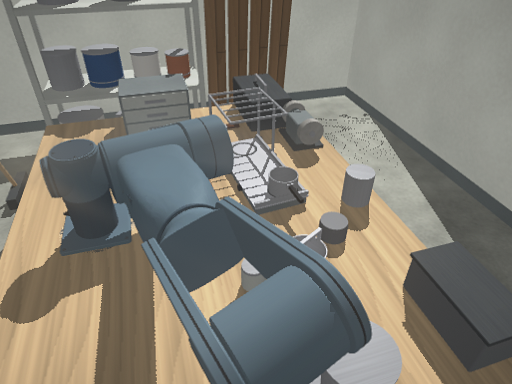

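View pics/t4.png

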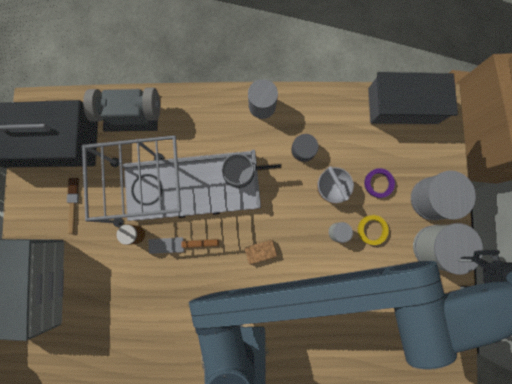

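{"op": "move_arm", "data": {"dp": [[-33,-25,-4],[-33,-25,-4],[-33,-25,-4],[-33,-25,-4],[-33,-25,-4]], "roll": [0,0,0,0,0], "jaw": [70,70,70,70,70]}}

```text
time_s: 17.87
position: [235.9, -700.2, 286.3]
tool_rot: [0.704, 0.173, 0.661, 0.193]
ft_force: [-0.6, 0.2, 0.4]
finger_gap: 70.2
```

```bash
python3 st.py
```

```text
t 17.8667 p [ 235.9 -700.2  286.3] g 70.2 q [-1.447  1.049  0.187  0.17   2.414 -1.38 ] F [-0.6  0.2  0.4]
R [[0.051, -0.044, 0.998], [0.501, 0.866, 0.012], [-0.864, 0.499, 0.066]] lean 30.22 az 84.2
```

{"op": "move_arm", "data": {"dp": [[-22,-34,0],[-22,-34,0],[-22,-34,0],[-22,-34,0],[-22,-34,0]], "roll": [0,0,0,0,0], "jaw": [70,70,70,70,70]}}

```text
time_s: 18.28
position: [202.8, -750.5, 245.1]
tool_rot: [0.724, 0.142, 0.657, 0.154]
ft_force: [0.7, 0.3, 0.2]
finger_gap: 69.9
```

```bash
python3 st.py
```

```text
t 18.2833 p [ 202.8 -750.5  245.1] g 69.9 q [-1.501  1.08   0.187  0.157  2.287 -1.439] F [0.7 0.3 0.2]
R [[0.089, -0.036, 0.995], [0.41, 0.912, -0.004], [-0.907, 0.409, 0.096]] lean 24.84 az 77.7
```

{"op": "move_arm", "data": {"dp": [[-25,-30,10],[-25,-30,10],[-25,-30,10],[-25,-30,10],[-25,-30,10]], "roll": [0,0,0,0,0], "jaw": [70,70,70,70,70]}}

```text
time_s: 18.7
position: [216.0, -779.1, 252.1]
tool_rot: [0.744, 0.106, 0.651, 0.11]
ft_force: [-0.1, -0.0, 0.3]
finger_gap: 69.8
```

```bash
python3 st.py
```

```text
t 18.7 p [ 216.  -779.1  252.1] g 69.8 q [-1.5    1.058  0.188  0.185  2.187 -1.42 ] F [-0.1 -0.   0.3]
R [[0.129, -0.025, 0.991], [0.301, 0.953, -0.015], [-0.945, 0.3, 0.13]] lean 19.12 az 66.9
```

{"op": "move_arm", "data": {"dp": [[-17,-24,-28],[-17,-24,-28],[-17,-24,-28],[-17,-24,-28],[-17,-24,-28]], "roll": [0,0,0,0,0], "jaw": [70,70,70,70,70]}}

```text
time_s: 19.12
position: [58.6, -820.7, 244.8]
tool_rot: [0.751, 0.082, 0.65, 0.081]
ft_force: [0.3, 0.4, -1.0]
finger_gap: 70.2
```

```bash
python3 st.py
```

```text
t 19.1167 p [  58.6 -820.7  244.8] g 70.2 q [-1.682  1.059  0.188  0.138  2.137 -1.62 ] F [ 0.3  0.4 -1. ]
R [[0.143, -0.015, 0.99], [0.228, 0.974, -0.018], [-0.963, 0.228, 0.142]] lean 15.58 az 57.9
```

{"op": "move_arm", "data": {"dp": [[-7,0,-40],[-7,0,-40],[-7,2,-40],[-7,4,-40],[-7,4,-40]], "roll": [0,0,0,0,0], "jaw": [70,70,70,70,70]}}

```text
time_s: 19.53
position: [-143.1, -802.1, 247.7]
tool_rot: [0.751, 0.079, 0.651, 0.077]
ft_force: [0.2, 0.2, 0.2]
finger_gap: 70.3
```

```bash
python3 st.py
```

```text
t 19.5333 p [-143.1 -802.1  247.7] g 70.3 q [-1.909  1.055  0.188  0.073  2.154 -1.874] F [0.2 0.2 0.2]
R [[0.142, -0.013, 0.99], [0.218, 0.976, -0.018], [-0.966, 0.219, 0.141]] lean 15.07 az 57.0
```

{"op": "move_arm", "data": {"dp": [[-4,10,-36],[-4,10,-36],[-4,10,-36],[-12,-28,-18],[-12,-28,-18]], "roll": [0,0,0,0,0], "jaw": [70,70,70,70,70]}}

```text
time_s: 19.95
position: [-274.2, -781.5, 237.4]
tool_rot: [0.748, 0.066, 0.658, 0.06]
ft_force: [0.1, 0.4, 0.9]
finger_gap: 70.2
```

```bash
python3 st.py
```

```text
t 19.95 p [-274.2 -781.5  237.4] g 70.2 q [-2.055  1.063  0.188  0.037  2.108 -2.031] F [0.1 0.4 0.9]
R [[0.128, -0.003, 0.992], [0.176, 0.984, -0.02], [-0.976, 0.177, 0.126]] lean 12.55 az 53.9
```

{"op": "move_arm", "data": {"dp": [[-16,-29,-23],[-16,-29,-23],[-16,-29,-23],[-16,-29,-23],[-16,-29,-23]], "roll": [0,0,0,0,0], "jaw": [70,70,70,70,70]}}

```text
time_s: 20.37
position: [-338.2, -800.2, 229.4]
tool_rot: [0.735, 0.024, 0.677, 0.018]
ft_force: [0.0, 0.5, -1.0]
finger_gap: 69.8
```

```bash
python3 st.py
```

```text
t 20.3667 p [-338.2 -800.2  229.4] g 69.8 q [-2.114  1.065  0.188  0.044  1.983 -2.09 ] F [ 0.   0.5 -1. ]
R [[0.083, 0.006, 0.997], [0.06, 0.998, -0.011], [-0.995, 0.06, 0.083]] lean 5.86 az 35.6
```

{"op": "move_arm", "data": {"dp": [[-2,20,-34],[-2,20,-34],[-2,20,-34],[-2,22,-34],[-2,24,-33]], "roll": [0,0,0,0,0], "jaw": [70,70,70,70,70]}}

```text
time_s: 20.78
position: [-507.7, -692.0, 232.0]
tool_rot: [0.735, 0.024, 0.677, 0.019]
ft_force: [-0.8, 0.3, -0.1]
finger_gap: 70.2
```

```bash
python3 st.py
```

```text
t 20.7833 p [-507.7 -692.   232. ] g 70.2 q [-2.34   1.03   0.255  0.019  1.958 -2.326] F [-0.8  0.3 -0.1]
R [[0.083, 0.005, 0.997], [0.06, 0.998, -0.01], [-0.995, 0.061, 0.082]] lean 5.89 az 36.1
```

{"op": "move_arm", "data": {"dp": [[-9,-23,-34],[-9,-23,-34],[-9,-23,-34],[-9,-23,-34],[0,0,0]], "roll": [0,0,0,0,0], "jaw": [70,70,70,70,70]}}

```text
time_s: 21.2
position: [-577.0, -694.7, 214.5]
tool_rot: [0.714, -0.002, 0.7, -0.011]
ft_force: [-0.7, 1.3, 0.5]
finger_gap: 69.6
```

```bash
python3 st.py
```

```text
t 21.2 p [-577.  -694.7  214.5] g 69.6 q [-2.397  1.079  0.188  0.028  1.875 -2.375] F [-0.7  1.3  0.5]
R [[0.019, 0.014, 1.0], [-0.019, 1.0, -0.013], [-1.0, -0.018, 0.02]] lean 1.53 az -43.9
```

```bash
python3 plan.py 215 -225 310 63 38
```

```text
t 21.2 p [-577.  -694.7  214.5] g 69.6 q [-2.397  1.079  0.188  0.028  1.875 -2.375] F [-0.7  1.3  0.5]
R [[0.019, 0.014, 1.0], [-0.019, 1.0, -0.013], [-1.0, -0.018, 0.02]] lean 1.53 az -43.9
n 25 roll/row 2.52
[[-3.6, 19.1, 31.5], [-3.5, 20.6, 30.6], [-3.6, 21.8, 29.7], [-3.5, 23.1, 28.7], [-3.6, 24.4, 27.7]]
[[-3.5, 25.5, 26.5], [-3.6, 26.7, 25.4], [-3.6, 27.8, 24.2], [-3.5, 28.9, 23.0], [-3.6, 29.8, 21.7]]
[[-3.5, 30.7, 20.3], [-3.6, 31.6, 19.0], [-3.5, 32.4, 17.5], [-3.6, 33.2, 16.2], [-3.6, 33.8, 14.6]]
[[-3.5, 34.4, 13.2], [-3.6, 35.0, 11.6], [-3.5, 35.4, 10.1], [-3.6, 35.9, 8.5], [-3.5, 36.2, 6.9]]
[[-3.6, 36.5, 5.3], [-3.5, 36.6, 3.7], [-3.6, 36.8, 2.1], [-3.6, 36.9, 0.5], [-3.5, 36.8, -1.2]]
[[0.019, 0.897, 0.442], [-0.019, 0.442, -0.897], [-1.0, 0.009, 0.025]]
```

{"op": "move_arm", "data": {"dp": [[-8,19,31],[-8,20.5,30.5],[-6,22,29.7],[-4,23,28.7],[-4,24.4,27.7]], "roll": [2.52,2.52,2.52,2.52,2.52], "jaw": [70,70,70,70,70]}}

```text
time_s: 21.62
position: [-430.1, -608.8, 245.4]
tool_rot: [0.711, 0.069, 0.695, -0.081]
ft_force: [0.0, -0.3, 0.5]
finger_gap: 70.0
```

{"op": "move_arm", "data": {"dp": [[-4,25.5,26.5],[-4,26.7,25.4],[-4,27.8,24.2],[-4,28.9,23],[-4,29.8,21.7]], "roll": [2.52,2.52,2.52,2.52,2.52], "jaw": [70,70,70,70,70]}}

```text
time_s: 22.03
position: [-274.0, -511.1, 266.9]
tool_rot: [0.699, 0.147, 0.682, -0.157]
ft_force: [-0.0, -1.0, 0.2]
finger_gap: 70.0
```

```bash
python3 plan.py 215 -225 310 38 38
```

```text
t 22.0333 p [-274.  -511.1  266.9] g 70.0 q [-2.271  0.302  1.45   0.029  1.388 -1.844] F [-0.  -1.   0.2]
R [[0.02, 0.419, 0.908], [-0.019, 0.908, -0.419], [-1.0, -0.009, 0.027]] lean 1.61 az -43.4
n 15 roll/row 2.53
[[-2.6, 31.0, 21.7], [-2.6, 31.8, 20.3], [-2.5, 32.8, 18.8], [-2.6, 33.5, 17.4], [-2.6, 34.3, 15.9]]
[[-2.6, 35.0, 14.4], [-2.5, 35.5, 12.8], [-2.6, 36.1, 11.2], [-2.6, 36.6, 9.6], [-2.6, 36.9, 8.0]]
[[-2.5, 37.2, 6.4], [-2.6, 37.5, 4.7], [-2.6, 37.7, 3.0], [-2.6, 37.8, 1.4], [-2.5, 37.8, -0.3]]
[[0.02, 0.889, 0.457], [-0.019, 0.458, -0.889], [-1.0, 0.009, 0.027]]
```

{"op": "move_arm", "data": {"dp": [[-3,31,21.7],[-3,32,20.3],[-3,33,18.8],[-3,33.5,17.4],[-3,34.3,15.9]], "roll": [2.52,2.52,2.52,2.52,2.52], "jaw": [70,70,70,70,70]}}

```text
time_s: 22.45
position: [-111.3, -414.9, 283.4]
tool_rot: [0.679, 0.222, 0.661, -0.231]
ft_force: [0.7, -0.4, 1.1]
finger_gap: 70.2
```

{"op": "move_arm", "data": {"dp": [[-3,35,14.4],[-3,35.5,12.8],[-3,36,11.2],[-3,36.6,9.6],[-3,37,8]], "roll": [2.52,2.52,2.52,2.52,2.52], "jaw": [70,70,70,70,70]}}

```text
time_s: 22.87
position: [51.0, -318.6, 300.1]
tool_rot: [0.651, 0.296, 0.631, -0.302]
ft_force: [1.6, -0.8, -0.4]
finger_gap: 69.9
```

```bash
python3 plan.py 200 -200 310 12 38
```

```text
t 22.8667 p [  51.  -318.6  300.1] g 69.9 q [-1.79  -0.227  1.924  0.025  1.429 -0.92 ] F [ 1.6 -0.8 -0.4]
R [[0.021, 0.766, 0.642], [-0.02, 0.643, -0.766], [-1.0, 0.003, 0.029]] lean 1.68 az -43.7
n 10 roll/row 1.2
[[-0.9, 19.0, 0.5], [-0.9, 19.1, 0.1], [-1.0, 19.0, -0.2], [-0.9, 19.1, -0.7], [-0.9, 19.0, -1.1]]
[[-0.9, 19.0, -1.5], [-0.9, 18.9, -1.9], [-0.9, 18.9, -2.2], [-1.0, 18.9, -2.7], [-0.9, 18.8, -3.1]]
[[0.021, 0.883, 0.469], [-0.02, 0.469, -0.883], [-1.0, 0.009, 0.028]]
```

{"op": "move_arm", "data": {"dp": [[-1,37,0.5],[-1,38,0],[-1,38,-1],[-1,38,-3],[-1,30,-3]], "roll": [2.4,2.4,2.4,2.4,2.4], "jaw": [70,70,70,70,70]}}

```text
time_s: 23.28
position: [194.5, -207.0, 306.2]
tool_rot: [0.617, 0.362, 0.595, -0.366]
ft_force: [-0.4, -0.7, 0.0]
finger_gap: 69.9
```

```bash
python3 plan.py 140 -140 310 0 38
```

```text
t 23.2833 p [ 194.5 -207.   306.2] g 69.9 q [-1.236 -0.322  1.972  0.015  1.466 -0.156] F [-0.4 -0.7  0. ]
R [[0.023, 0.882, 0.47], [-0.02, 0.47, -0.882], [-1.0, 0.011, 0.029]] lean 1.76 az -41.6
n 5 roll/row 0.0
[[-1.3, -3.3, -16.9], [-1.3, -3.3, -16.9], [-1.3, -3.3, -17.0], [-1.3, -3.3, -16.9], [-1.2, -3.3, -16.9]]
[[0.023, 0.882, 0.47], [-0.02, 0.47, -0.882], [-1.0, 0.011, 0.029]]
```

```bash
python3 plan.py 575 -345 260 0 40
```

```text
t 23.2833 p [ 194.5 -207.   306.2] g 69.9 q [-1.236 -0.322  1.972  0.015  1.466 -0.156] F [-0.4 -0.7  0. ]
R [[0.023, 0.882, 0.47], [-0.02, 0.47, -0.882], [-1.0, 0.011, 0.029]] lean 1.76 az -41.6
n 15 roll/row 0.0
[[3.8, 18.0, 19.9], [3.9, 18.1, 20.0], [3.8, 18.0, 19.9], [3.9, 18.0, 20.0], [3.8, 18.0, 19.9]]
[[3.9, 18.1, 20.0], [3.8, 18.0, 19.9], [3.9, 18.0, 20.0], [3.8, 18.1, 19.9], [3.9, 18.0, 20.0]]
[[3.8, 18.0, 19.9], [3.9, 18.0, 20.0], [3.8, 18.1, 19.9], [3.9, 18.0, 19.9], [3.8, 18.0, 20.0]]
[[0.023, 0.882, 0.47], [-0.02, 0.47, -0.882], [-1.0, 0.011, 0.029]]
```

{"op": "move_arm", "data": {"dp": [[3.8,18,20],[3.8,18,20],[3.8,18,20],[3.8,18,20],[3.8,18,20]], "roll": [0,0,0,0,0], "jaw": [60,60,60,60,60]}}

```text
time_s: 23.7
position: [321.7, -255.0, 290.5]
tool_rot: [0.617, 0.361, 0.596, -0.365]
ft_force: [-0.2, -0.4, -0.2]
finger_gap: 59.4
```

{"op": "move_arm", "data": {"dp": [[3.8,18,20],[3.8,18,20],[3.8,18,20],[3.8,18,20],[3.8,18,20]], "roll": [0,0,0,0,0], "jaw": [60,60,60,60,60]}}

```text
time_s: 24.12
position: [448.4, -301.3, 274.9]
tool_rot: [0.617, 0.362, 0.596, -0.365]
ft_force: [-1.0, -0.3, -0.0]
finger_gap: 59.8
```

{"op": "move_arm", "data": {"dp": [[3.8,18,20],[3.8,18,20],[3.8,18,20],[3.8,18,20],[3,10,10]], "roll": [0,0,0,0,0], "jaw": [60,60,60,60,60]}}

```text
time_s: 24.53
position: [564.5, -342.8, 259.4]
tool_rot: [0.617, 0.362, 0.596, -0.365]
ft_force: [-2.0, 0.9, -0.5]
finger_gap: 59.9
```

```bash
python3 wg.py w20; python3 st.py
```

```text
t 24.5333 p [ 564.5 -342.8  259.4] g 59.9 q [-7.150e-01  4.390e-01  1.266e+00  1.000e-03  1.406e+00  3.640e-01] F [-2.   0.9 -0.5]
R [[0.023, 0.881, 0.472], [-0.019, 0.472, -0.881], [-1.0, 0.011, 0.027]] lean 1.7 az -39.1
t 24.5833 p [ 565.5 -343.   258.5] g 60.1 q [-0.714  0.442  1.265  0.002  1.405  0.364] F [ 1.9 -0.1 -0. ]
R [[0.023, 0.881, 0.472], [-0.018, 0.473, -0.881], [-1.0, 0.012, 0.027]] lean 1.69 az -37.9
```

View pics/w20.png

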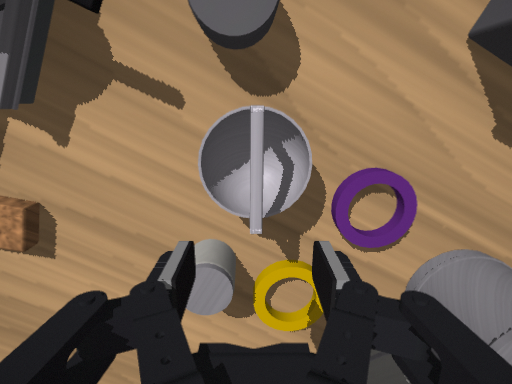

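```bash
python3 - <<'E'
from h import *
from workcell import readout
f=load('w20')
e=onz(f,[(257.5,107),(255.5,234)],110,f['pose']);print(e,e.mean(0),np.linalg.norm(e[0]-e[1]),np.degrees(np.arctan2(*(e[0]-e[1])[1::-1])))
for uv,z in [((256,161),68)]: print(onz(f,[uv],z,f['pose']))
E
python3 - <<'E'
import cv2
a=cv2.imread('pics/w20.png')[95:245,190:325];cv2.imwrite('pics/w20c.png',cv2.resize(a,None,fx=4,fy=4,interpolation=cv2.INTER_CUBIC))
E
```

```text
[[ 630.98687824 -316.32194901  110.        ]
 [ 526.50216612 -370.54582036  110.        ]] [ 578.74452218 -343.43388469  110.        ] 117.71696262961822 27.427716650479134
[[ 583.33412632 -342.20304494   68.        ]]
```

View pics/w20c.png

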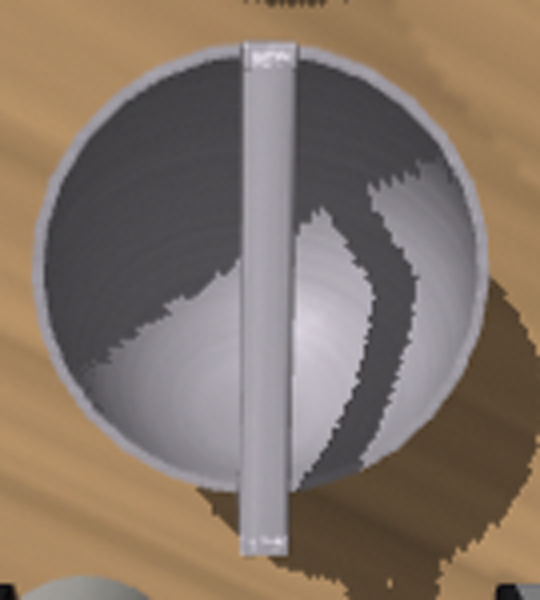

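{"op": "move_arm", "data": {"dp": [[30,6,1.6],[30,5.3,1.7],[30,0,0],[30,0,0],[15,0,0]], "roll": [0,0,0,0,0], "jaw": [50,50,50,50,50]}}

```text
time_s: 25.0
position: [574.7, -340.7, 121.2]
tool_rot: [0.615, 0.362, 0.599, -0.365]
ft_force: [-0.0, 0.8, -0.4]
finger_gap: 49.8
```

```bash
python3 wg.py w21; python3 st.py 580.5 -343.2 110
```

```text
t 25.0 p [ 574.7 -340.7  121.2] g 49.8 q [-0.702  0.561  1.418  0.     1.14   0.378] F [-0.   0.8 -0.4]
R [[0.018, 0.882, 0.472], [-0.015, 0.472, -0.882], [-1.0, 0.009, 0.021]] lean 1.31 az -39.9
t 25.05 p [ 573.8 -340.1  118.9] g 50.0 q [-0.702  0.563  1.42   0.     1.14   0.378] F [-1.3  1.2 -2.6]
R [[0.015, 0.882, 0.472], [-0.012, 0.472, -0.882], [-1.0, 0.007, 0.018]] lean 1.1 az -39.9
world d [ 6.7 -3.1 -8.9] tool d [9.1 4.4 5.8]
```

View pics/w21.png

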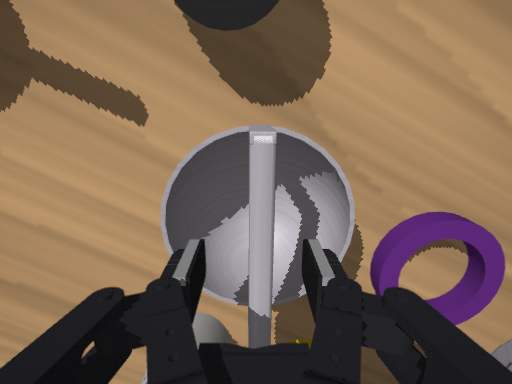

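Run:
```python
from h import *
f=load('w21');T=f['pose']
# bar edge points mid-line at image rows
for uv in [(263,142),(262,200),(261.5,250),(260,300)]: print(uv,onz(f,[uv],110,T))
R=np.array([[0.015,0.882,0.472],[-0.012,0.472,-0.882],[-1,.007,.018]]);p=np.array([573.8,-340.1,118.9])
for uv in [(263,142),(262,200),(261.5,250),(260,300)]: print(np.round(R.T@(onz(f,[uv],110,T)[0]-p),1))
```

```text
(263, 142) [[ 628.45247636 -317.4423321   110.        ]]
(262, 200) [[ 605.48559323 -329.48173938  110.        ]]
(261.5, 250) [[ 583.48253718 -341.20587211  110.        ]]
(260, 300) [[ 558.83306366 -353.76873313  110.        ]]
[ 9.4 58.8  5.7]
[ 9.2 32.9  5.4]
[9.1 8.  5.4]
[  8.8 -19.7   4.8]
```

{"op": "move_arm", "data": {"dp": [[3,1.8,2.6],[3,1.7,2.6],[3,0,0],[0,0,0],[0,0,0]], "roll": [0,-0.5,0,0,0], "jaw": [50,50,50,40,30]}}

```text
time_s: 25.47
position: [582.3, -346.2, 116.8]
tool_rot: [0.618, 0.359, 0.598, -0.363]
ft_force: [0.0, -0.2, -0.8]
finger_gap: 30.7
```

```bash
python3 wg.py w22; python3 st.py 580.5 -343.2 110
```

```text
t 25.4667 p [ 582.3 -346.2  116.8] g 30.7 q [-0.701  0.577  1.401 -0.     1.134  0.371] F [ 0.  -0.2 -0.8]
R [[0.023, 0.878, 0.479], [-0.019, 0.479, -0.878], [-1.0, 0.011, 0.028]] lean 1.69 az -40.4
t 25.5167 p [ 582.2 -346.2  116.7] g 30.1 q [-0.701  0.577  1.402 -0.     1.134  0.371] F [-0.6 -1.  -0.1]
R [[0.022, 0.878, 0.478], [-0.019, 0.479, -0.878], [-1.0, 0.011, 0.027]] lean 1.68 az -40.3
world d [-1.7  3.  -6.7] tool d [ 6.6 -0.1 -3.6]
```

View pics/w22.png

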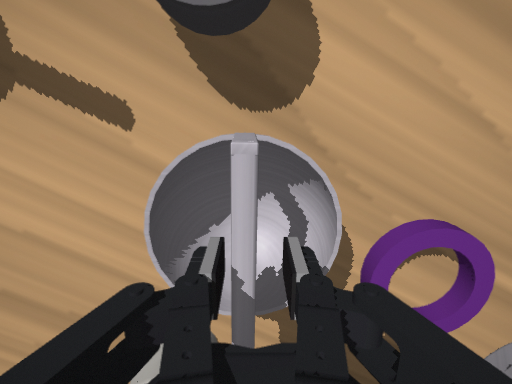

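{"op": "move_arm", "data": {"dp": [[3.4,0,-1.8],[3.2,0,-1.6],[0,0,0],[0,0,0],[0,0,0]], "roll": [0,0,0,0,0], "jaw": [30,30,30,25,22]}}

```text
time_s: 25.93
position: [580.3, -343.0, 108.8]
tool_rot: [0.618, 0.359, 0.598, -0.363]
ft_force: [-0.0, -0.4, 0.1]
finger_gap: 22.3
```

```bash
python3 wg.py w23; python3 st.py 580.5 -343.2 110;python3 - <<'E'
import cv2
a=cv2.imread('pics/w23.png')[110:350,130:370];cv2.imwrite('pics/w23c.png',cv2.resize(a,None,fx=2.4,fy=2.4))
E
```

```text
t 25.9333 p [ 580.3 -343.   108.8] g 22.3 q [-0.699  0.58   1.417 -0.     1.117  0.373] F [-0.  -0.4  0.1]
R [[0.021, 0.878, 0.479], [-0.018, 0.479, -0.878], [-1.0, 0.01, 0.026]] lean 1.58 az -40.4
t 25.9833 p [ 580.3 -343.   108.9] g 21.8 q [-0.699  0.58   1.417 -0.     1.117  0.373] F [ 0.5  0.4 -0.8]
R [[0.021, 0.878, 0.479], [-0.018, 0.479, -0.878], [-1.0, 0.01, 0.026]] lean 1.59 az -40.4
world d [ 0.2 -0.2  1.1] tool d [-1.1  0.1  0.2]
```

View pics/w23c.png

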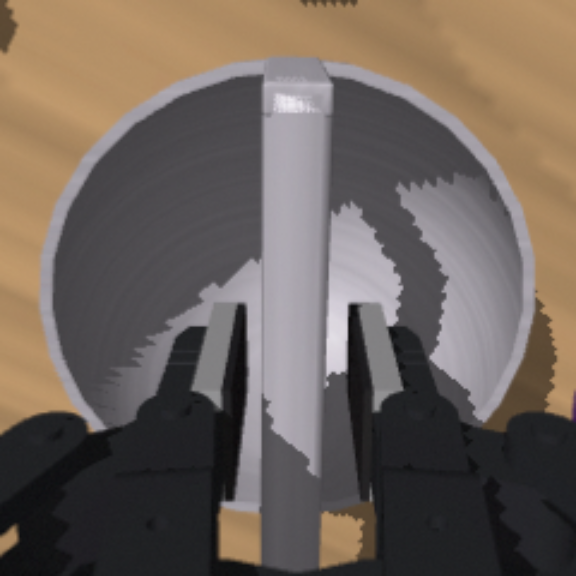

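{"op": "move_arm", "data": {"dp": [[0,0,0],[0,0,0],[0,0,0],[0,0,0],[0,0,0]], "roll": [0,0,0,0,0], "jaw": [16,13,9,8,8], "force": 45}}

```text
time_s: 26.4
position: [580.1, -342.5, 108.8]
tool_rot: [0.617, 0.359, 0.599, -0.362]
ft_force: [-0.9, 2.8, 2.9]
finger_gap: 11.4
```

{"op": "move_arm", "data": {"dp": [[0,0,0],[-4,0,0],[-8,0,0],[-12,0,0],[-16,0,0]], "roll": [0,0,0,0,0], "jaw": [8,8,8,8,8]}}

```text
time_s: 26.82
position: [579.0, -342.3, 148.7]
tool_rot: [0.617, 0.359, 0.599, -0.363]
ft_force: [-0.3, 0.2, -2.6]
finger_gap: 11.1
```

```bash
python3 wg.py w24; python3 plan.py 630 -14.5 270 0 38
```

```text
t 26.8167 p [ 579.  -342.3  148.7] g 11.1 q [-0.699  0.541  1.378 -0.     1.196  0.373] F [-0.3  0.2 -2.6]
R [[0.02, 0.878, 0.478], [-0.017, 0.479, -0.878], [-1.0, 0.009, 0.024]] lean 1.49 az -41.0
t 26.8667 p [ 580.8 -343.6  153.6] g 11.4 q [-0.699  0.536  1.373 -0.     1.199  0.373] F [ 1.2 -0.  -0. ]
R [[0.025, 0.878, 0.478], [-0.022, 0.479, -0.878], [-0.999, 0.012, 0.031]] lean 1.9 az -40.7
n 10 roll/row 0.0
[[-12.2, 20.2, -26.2], [-12.2, 20.2, -26.1], [-12.3, 20.3, -26.2], [-12.2, 20.2, -26.2], [-12.2, 20.2, -26.1]]
[[-12.2, 20.2, -26.2], [-12.2, 20.2, -26.2], [-12.3, 20.2, -26.1], [-12.2, 20.3, -26.2], [-12.2, 20.2, -26.1]]
[[0.025, 0.878, 0.478], [-0.022, 0.479, -0.878], [-0.999, 0.012, 0.031]]
```

View pics/w24.png

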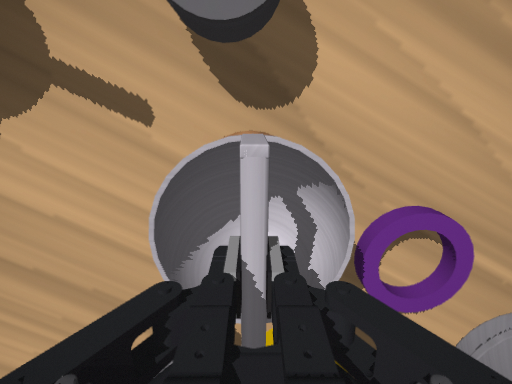

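{"op": "move_arm", "data": {"dp": [[-24,10,-14],[-24,12,-18],[-20,16,-22],[-15,20,-26],[-10,22,-28]], "roll": [0,0,0,0,0], "jaw": [8,8,8,8,8]}}

```text
time_s: 27.28
position: [596.8, -207.9, 242.9]
tool_rot: [0.619, 0.36, 0.596, -0.363]
ft_force: [1.0, -0.1, -1.8]
finger_gap: 11.2
```

```bash
python3 - <<'E'
from ov import *
f=dict(t);f['frame']=cv2.imread('pics/t4.png')
L=[circ(629.9,-14.5,52,100),circ(629.9,-14.5,48,100)]
draw(f,(200,140,290,210),8,L,'ot4')
E
python3 plan.py 625 -30 275 0 38
```

```text
t 27.2833 p [ 596.8 -207.9  242.9] g 11.2 q [-0.508  0.396  1.373 -0.006  1.341  0.566] F [ 1.  -0.1 -1.8]
R [[0.025, 0.879, 0.477], [-0.021, 0.477, -0.879], [-0.999, 0.012, 0.03]] lean 1.88 az -39.4
n 5 roll/row 0.0
[[-7.0, 22.0, -28.4], [-7.0, 22.0, -28.4], [-7.0, 22.0, -28.3], [-7.0, 22.0, -28.4], [-7.1, 22.0, -28.4]]
[[0.025, 0.879, 0.477], [-0.021, 0.477, -0.879], [-0.999, 0.012, 0.03]]
```

View pics/ot4.png

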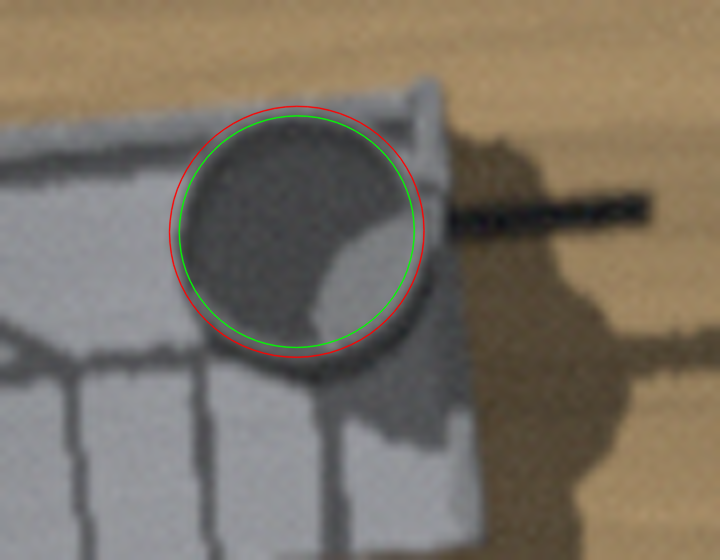

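{"op": "move_arm", "data": {"dp": [[-6,22,-28.4],[-6,22,-28.4],[-5,22,-28.4],[-5,22,-28.4],[-5,20,-26]], "roll": [0,0,0,0,0], "jaw": [8,8,8,8,8]}}

```text
time_s: 27.7
position: [623.8, -30.8, 265.4]
tool_rot: [0.618, 0.359, 0.598, -0.362]
ft_force: [0.2, -0.4, -4.0]
finger_gap: 11.5
```

```bash
python3 st.py 628.3 -14.6 220
python3 - <<'E'
from h import *
from workcell import optics
for n,b in [('top',(190,120,310,220)),('side',(220,80,340,210))]:
    f=optics.grab_frame(n);np.savez(n+'5.npz',**f)
    im=f['frame'][b[1]:b[3],b[0]:b[2]];cv2.imwrite(f'pics/{n}5.png',cv2.resize(im,None,fx=4,fy=4,interpolation=cv2.INTER_CUBIC))
E
```

```text
t 27.7 p [623.8 -30.8 265.4] g 11.5 q [-0.221  0.374  1.351 -0.013  1.391  0.852] F [ 0.2 -0.4 -4. ]
R [[0.023, 0.878, 0.479], [-0.018, 0.479, -0.878], [-1.0, 0.011, 0.027]] lean 1.68 az -38.3
world d [  4.5  16.2 -45.4] tool d [ 45.2  11.2 -13.3]
```

View pics/side5.png

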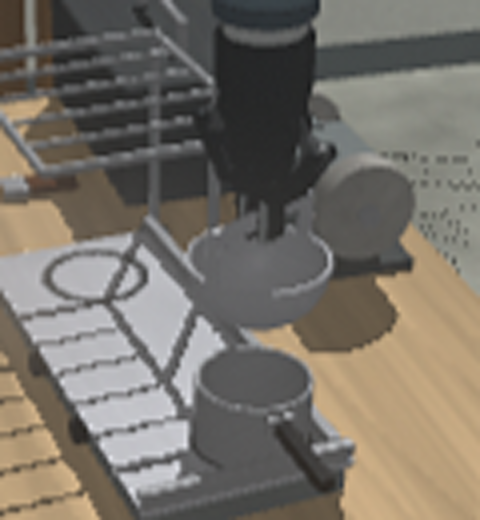

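View pics/top5.png

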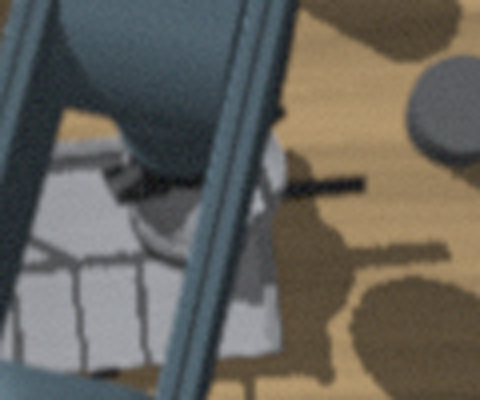

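{"op": "move_arm", "data": {"dp": [[14,4,-4.5],[14,4,-4.5],[14,3.2,-4.3],[14,0,0],[12,0,0]], "roll": [0,0,0,0,0], "jaw": [8,8,8,8,8]}}

```text
time_s: 28.22
position: [628.5, -17.3, 195.6]
tool_rot: [0.618, 0.359, 0.598, -0.363]
ft_force: [-0.8, -0.1, -3.2]
finger_gap: 11.3
```

{"op": "move_arm", "data": {"dp": [[0,0,0],[0,0,0],[0,0,0],[0,0,0],[0,0,0]], "roll": [0,0,0,0,0], "jaw": [8,8,8,8,8]}}

```text
time_s: 28.63
position: [629.0, -17.4, 197.3]
tool_rot: [0.618, 0.36, 0.598, -0.362]
ft_force: [0.6, 0.4, -3.1]
finger_gap: 10.7
```

```bash
python3 wg.py w25; python3 st.py 628.3 -14.6 177
python3 - <<'E'
from h import *
from workcell import optics
for n,b in [('side',(230,100,330,210))]:
    f=optics.grab_frame(n);np.savez(n+'6.npz',**f)
    im=f['frame'][b[1]:b[3],b[0]:b[2]];cv2.imwrite(f'pics/{n}6.png',cv2.resize(im,None,fx=5,fy=5,interpolation=cv2.INTER_CUBIC))
E
```

```text
t 28.6333 p [629.  -17.4 197.3] g 10.7 q [-0.197  0.428  1.439 -0.014  1.249  0.879] F [ 0.6  0.4 -3.1]
R [[0.023, 0.878, 0.478], [-0.018, 0.479, -0.878], [-1.0, 0.012, 0.027]] lean 1.7 az -38.5
t 28.6833 p [628.8 -17.2 197.1] g 10.9 q [-0.197  0.428  1.439 -0.014  1.249  0.879] F [-0.4 -0.5 -2.9]
R [[0.023, 0.878, 0.478], [-0.018, 0.479, -0.878], [-1.0, 0.011, 0.027]] lean 1.68 az -38.7
world d [ -0.5   2.6 -20.1] tool d [20.   0.6 -3.1]
```

View pics/side6.png

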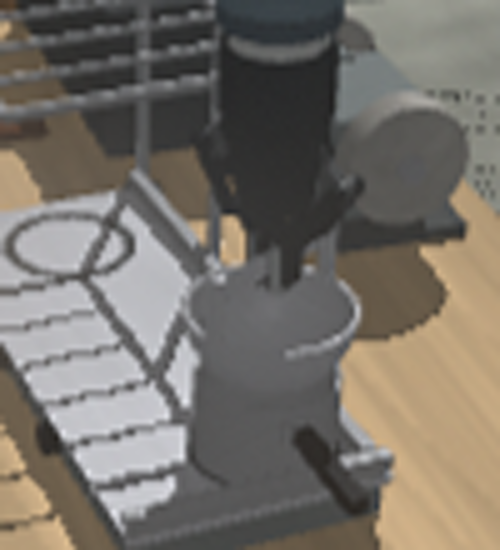

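View pics/w25.png

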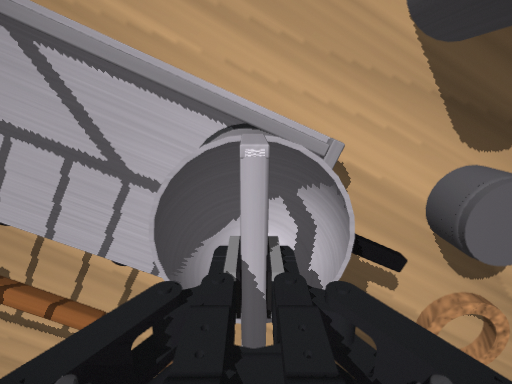

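Run:
```python
from ov import *
f=load('side6')
# bowl rim: TCP(628.8,-17.2,197.1); bar offset 4.8 below, rim 36 below that
bx,by,bz=628.8+.023*41,-17.2-.018*41,197.1-41
a=(629.3,-15.5)
draw(f,(225,130,320,205),8,[circ(bx,by,60,bz),circ(a[0],a[1],52,100),circ(a[0],a[1],52,35)],'os6')
```

View pics/os6.png

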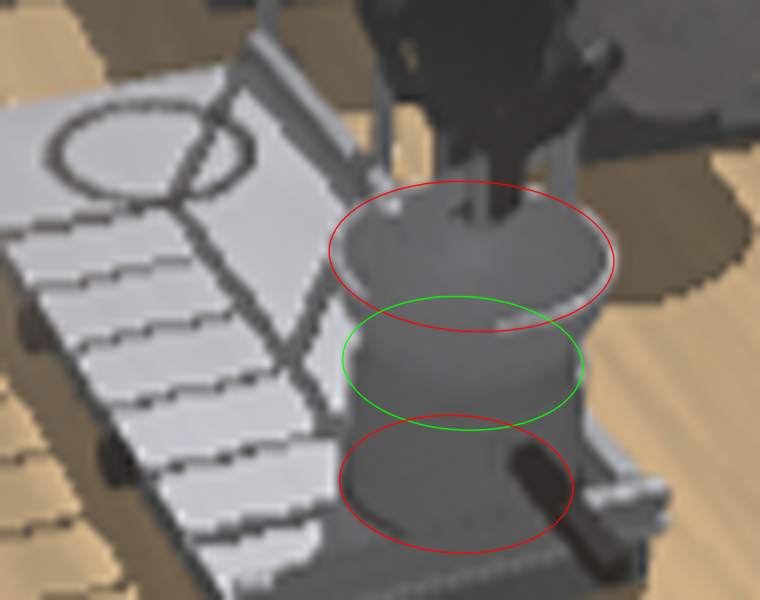

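{"op": "move_arm", "data": {"dp": [[4,0.6,-1.4],[4,0,0],[3,0,0],[0,0,0],[0,0,0]], "roll": [0,0,0,0,0], "jaw": [8,8,8,8,8]}}

```text
time_s: 29.15
position: [628.2, -15.6, 184.4]
tool_rot: [0.617, 0.359, 0.599, -0.363]
ft_force: [0.9, 0.2, -2.8]
finger_gap: 11.0
```

```bash
python3 st.py 628.3 -14.6 177
```

```text
t 29.15 p [628.2 -15.6 184.4] g 11.0 q [-0.195  0.438  1.455 -0.014  1.225  0.881] F [ 0.9  0.2 -2.8]
R [[0.02, 0.878, 0.479], [-0.018, 0.479, -0.878], [-1.0, 0.009, 0.025]] lean 1.53 az -41.6
world d [ 0.1  1.  -7.4] tool d [ 7.4  0.5 -1. ]
```

{"op": "move_arm", "data": {"dp": [[2,0,0],[2,0,0],[0,0,0],[0,0,0],[0,0,0]], "roll": [0,0,0,0,0], "jaw": [8,8,8,8,8]}}

```text
time_s: 29.57
position: [628.6, -15.8, 181.1]
tool_rot: [0.618, 0.359, 0.598, -0.363]
ft_force: [-1.0, 0.1, -3.6]
finger_gap: 11.1
```

```bash
python3 st.py 628.3 -14.6 177
```

```text
t 29.5667 p [628.6 -15.8 181.1] g 11.1 q [-0.195  0.441  1.459 -0.014  1.217  0.881] F [-1.   0.1 -3.6]
R [[0.021, 0.878, 0.479], [-0.018, 0.479, -0.878], [-1.0, 0.01, 0.026]] lean 1.59 az -40.3
world d [-0.3  1.2 -4.1] tool d [ 4.   0.2 -1.3]
```

{"op": "move_arm", "data": {"dp": [[1,0,0],[1,0,0],[0,0,0],[0,0,0],[0,0,0]], "roll": [0,0,0,0,0], "jaw": [8,8,8,8,8]}}

```text
time_s: 29.98
position: [629.3, -15.6, 179.7]
tool_rot: [0.618, 0.36, 0.598, -0.362]
ft_force: [2.7, 2.4, 3.2]
finger_gap: 11.0
```

```bash
python3 st.py
```

```text
t 29.9833 p [629.3 -15.6 179.7] g 11.0 q [-0.195  0.443  1.461 -0.014  1.212  0.881] F [2.7 2.4 3.2]
R [[0.023, 0.878, 0.479], [-0.018, 0.479, -0.878], [-1.0, 0.012, 0.027]] lean 1.67 az -37.5
```

{"op": "move_arm", "data": {"dp": [[0.7,0,0],[0.7,0,0],[0,0,0],[0,0,0],[0,0,0]], "roll": [0,0,0,0,0], "jaw": [8,8,8,8,8]}}

```text
time_s: 30.4
position: [629.7, -15.4, 179.3]
tool_rot: [0.619, 0.36, 0.597, -0.362]
ft_force: [0.7, 3.6, 7.7]
finger_gap: 11.0
```

```bash
python3 st.py
```

```text
t 30.4 p [629.7 -15.4 179.3] g 11.0 q [-0.195  0.443  1.461 -0.014  1.21   0.881] F [0.7 3.6 7.7]
R [[0.024, 0.878, 0.479], [-0.018, 0.479, -0.878], [-1.0, 0.013, 0.027]] lean 1.73 az -35.9
```

{"op": "move_arm", "data": {"dp": [[-1.4,1.3,-0.7],[0,0,0],[0.7,0,0],[0,0,0],[0,0,0]], "roll": [0,0,0,0,0], "jaw": [8,8,8,8,8]}}

```text
time_s: 30.82
position: [630.0, -14.7, 178.9]
tool_rot: [0.618, 0.36, 0.598, -0.362]
ft_force: [1.8, 1.4, 5.4]
finger_gap: 11.2
```

```bash
python3 st.py
```

```text
t 30.8167 p [630.  -14.7 178.9] g 11.2 q [-0.193  0.445  1.459 -0.014  1.212  0.884] F [1.8 1.4 5.4]
R [[0.023, 0.878, 0.478], [-0.018, 0.479, -0.878], [-1.0, 0.011, 0.027]] lean 1.66 az -38.9
```

{"op": "move_arm", "data": {"dp": [[-0.8,1.2,0],[0,0,0],[0.8,0,0],[0,0,0],[0,0,0]], "roll": [0,0,0,0,0], "jaw": [8,8,8,8,8]}}

```text
time_s: 31.23
position: [630.4, -14.4, 178.7]
tool_rot: [0.618, 0.359, 0.598, -0.363]
ft_force: [-0.5, -0.7, 5.3]
finger_gap: 11.3
```

```bash
python3 st.py;  python3 wg.py w26
```

```text
t 31.2333 p [630.4 -14.4 178.7] g 11.3 q [-0.192  0.446  1.457 -0.015  1.214  0.885] F [-0.5 -0.7  5.3]
R [[0.021, 0.878, 0.478], [-0.019, 0.479, -0.878], [-1.0, 0.01, 0.026]] lean 1.61 az -41.5
t 31.2333 p [630.4 -14.4 178.7] g 11.3 q [-0.192  0.446  1.457 -0.015  1.214  0.885] F [-0.5 -0.7  5.3]
R [[0.021, 0.878, 0.478], [-0.019, 0.479, -0.878], [-1.0, 0.01, 0.026]] lean 1.61 az -41.5
```

View pics/w26.png

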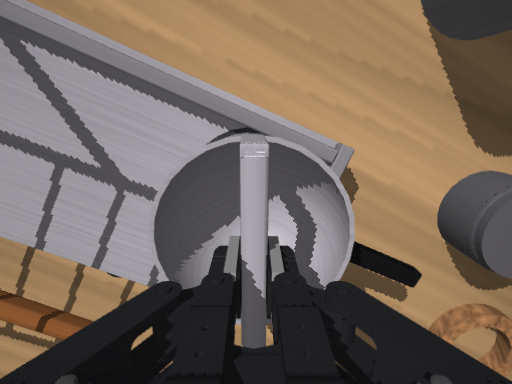

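{"op": "move_arm", "data": {"dp": [[-0.4,0,0],[0,0,0],[0,0,0],[0,0,0],[0,0,0]], "roll": [0,0,0,0,0], "jaw": [8,8,11,12,13], "force": 20}}

```text
time_s: 31.7
position: [630.2, -13.8, 178.2]
tool_rot: [0.617, 0.359, 0.599, -0.363]
ft_force: [0.5, -0.4, 0.4]
finger_gap: 12.9
```

{"op": "move_arm", "data": {"dp": [[0,0,0],[0,0,0],[0,0,0],[0,0,0],[0,0,0]], "roll": [0,0,0,0,0], "jaw": [14,16,20,25,30]}}

```text
time_s: 32.12
position: [630.4, -13.9, 178.5]
tool_rot: [0.617, 0.359, 0.598, -0.363]
ft_force: [-0.2, -0.2, 0.3]
finger_gap: 30.5
```

```bash
python3 st.py;  python3 wg.py w27
python3 - <<'E'
from h import *
a=load('w27')['frame'][100:380,100:400];cv2.imwrite('pics/w27c.png',cv2.resize(a,None,fx=2,fy=2))
E
```

```text
t 32.1167 p [630.4 -13.9 178.5] g 30.5 q [-0.191  0.447  1.457 -0.014  1.214  0.885] F [-0.2 -0.2  0.3]
R [[0.021, 0.878, 0.479], [-0.018, 0.479, -0.878], [-1.0, 0.01, 0.025]] lean 1.56 az -40.7
t 32.1167 p [630.4 -13.9 178.5] g 30.5 q [-0.191  0.447  1.457 -0.014  1.214  0.885] F [-0.2 -0.2  0.3]
R [[0.021, 0.878, 0.479], [-0.018, 0.479, -0.878], [-1.0, 0.01, 0.025]] lean 1.56 az -40.7
```

View pics/w27c.png

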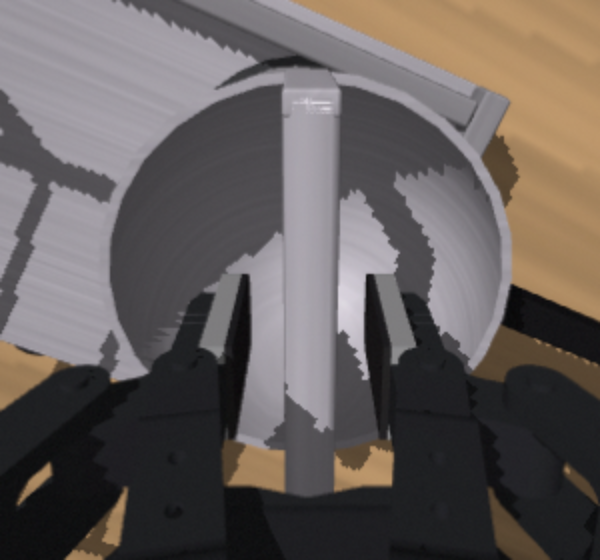

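{"op": "move_arm", "data": {"dp": [[-10,0,0],[-20,0,0],[-30,0,0],[-35,0,0],[-35,0,0]], "roll": [0,0,0,0,0], "jaw": [34,34,34,34,34]}}

```text
time_s: 32.58
position: [627.2, -11.5, 310.4]
tool_rot: [0.617, 0.359, 0.599, -0.363]
ft_force: [0.7, 0.9, 0.4]
finger_gap: 34.4
```

{"op": "move_arm", "data": {"dp": [[0,-30,15],[0,-30,15],[0,-30,15],[0,-30,15],[0,-30,15]], "roll": [0,0,0,0,0], "jaw": [34,34,34,34,34]}}

```text
time_s: 33.0
position: [530.9, -150.2, 310.2]
tool_rot: [0.618, 0.359, 0.598, -0.362]
ft_force: [0.6, -1.2, 0.6]
finger_gap: 33.7
```

{"op": "move_arm", "data": {"dp": [[0,-30,15],[0,-30,15],[0,-20,10],[0,0,0],[0,0,0]], "roll": [0,0,0,0,0], "jaw": [34,34,34,34,34]}}

```text
time_s: 33.42
position: [480.4, -223.7, 310.3]
tool_rot: [0.618, 0.36, 0.597, -0.363]
ft_force: [-0.0, 1.2, 0.6]
finger_gap: 33.9
```

```bash
python3 wg.py w28
python3 - <<'E'
from ov import *
from workcell import optics
for n,b in [('top',(195,130,295,220)),('side',(230,115,330,215))]:
    f=optics.grab_frame(n);np.savez(n+'7.npz',**f)
    # expected: pan ring marks, bowl rim at seat
    m=(629.9,-14.5)
    draw(f,b,6,[],n+'7n'); draw(f,b,6,[circ(*m,60,135.5),circ(*m,52,100)],n+'7o')
a=cv2.imread('pics/side7n.png');c_=cv2.imread('pics/top7n.png');
h=540;o=np.hstack([cv2.resize(a,(h,h)),cv2.resize(c_,(600,540))]);cv2.imwrite('pics/fin.png',cv2.resize(o,(800,379)))
a=cv2.imread('pics/side7o.png');c_=cv2.imread('pics/top7o.png');
o=np.hstack([cv2.resize(a,(h,h)),cv2.resize(c_,(600,540))]);cv2.imwrite('pics/fino.png',cv2.resize(o,(800,379)))
cv2.imwrite('pics/top7.png',load('top7')['frame'])
E
```

```text
t 33.4167 p [ 480.4 -223.7  310.3] g 33.9 q [-6.460e-01  1.740e-01  1.512e+00 -1.000e-03  1.427e+00  4.290e-01] F [-0.   1.2  0.6]
R [[0.022, 0.879, 0.476], [-0.018, 0.476, -0.879], [-1.0, 0.011, 0.027]] lean 1.65 az -39.8
```

View pics/fin.png

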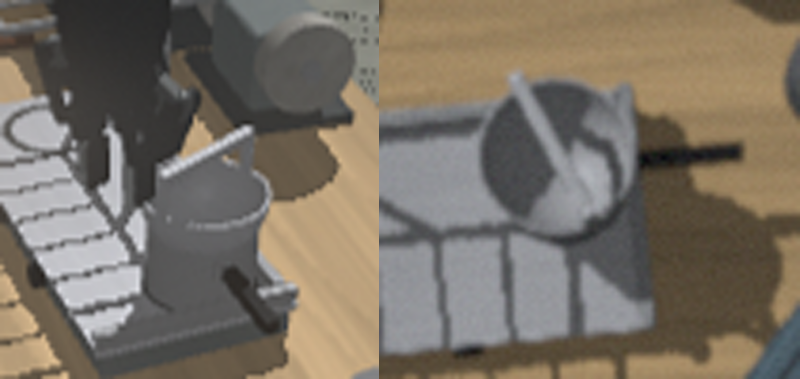

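View pics/fino.png

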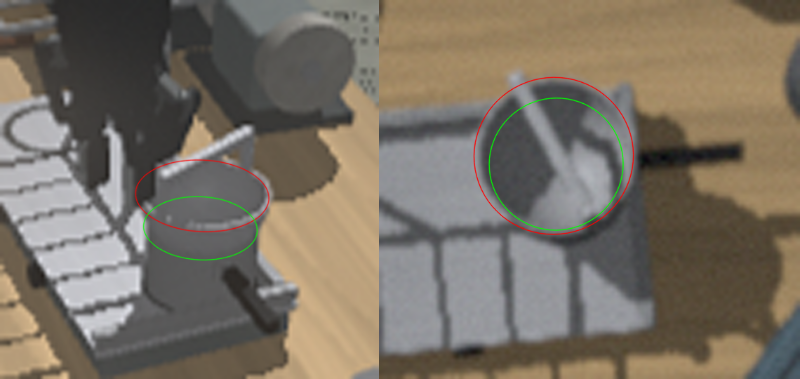

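View pics/w28.png

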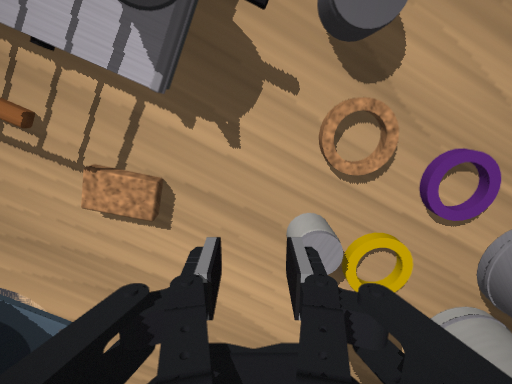

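View pics/top7.png

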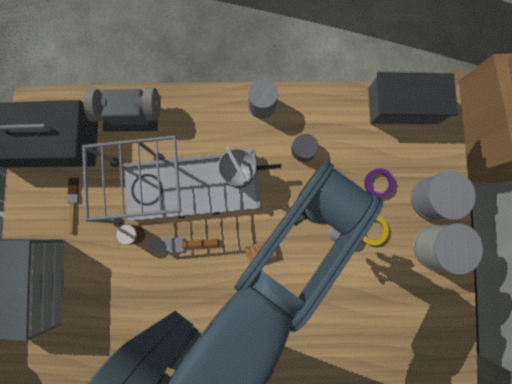

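Run:
```python
from h import *
a=cv2.imread('pics/t4.png',0);b=cv2.imread('pics/top7.png',0);c=cv2.imread('pics/top3.png',0)
for box in [(258,158,290,174)]:
    x0,y0,x1,y1=box
    A=cv2.resize(a[y0:y1,x0:x1],None,fx=8,fy=8,interpolation=cv2.INTER_CUBIC)
    B=cv2.resize(b[y0-2:y1+2,x0-2:x1+2],None,fx=8,fy=8,interpolation=cv2.INTER_CUBIC)
    r=cv2.matchTemplate(B,A,cv2.TM_CCOEFF_NORMED);print((np.array(cv2.minMaxLoc(r)[3])-16)/8,r.max())
# tip profile
for im in (a,b): print(im[164:169,272:288].mean(0).astype(int)); print(im[158:174,270].astype(int))
```

```text
[0. 0.] 0.9966106
[ 50  52  47  48  52  56  51  51  62  91 118 125 125 124 125 123]
[121 128 128 129 129 123  98  54  28  33  56  95 126 129 126 123]
[ 52  49  49  49  52  54  52  51  63  92 122 127 125 125 125 126]
[126 131 131 132 130 125 104  56  25  26  55  93 125 129 131 123]
```

{"op": "move_arm", "data": {"dp": [[0,30,-14],[0,30,-14],[0,30,-14],[0,20,-14],[0,0,0]], "roll": [0,0,0,0,0], "jaw": [34,34,34,34,34]}}

```text
time_s: 33.98
position: [552.7, -115.5, 308.9]
tool_rot: [0.619, 0.358, 0.6, -0.36]
ft_force: [-0.7, 0.4, -0.3]
finger_gap: 34.1
```

```bash
python3 wg.py w29
```

```text
t 33.9833 p [ 552.7 -115.5  308.9] g 34.1 q [-0.4    0.241  1.43  -0.006  1.444  0.666] F [-0.7  0.4 -0.3]
R [[0.022, 0.875, 0.484], [-0.015, 0.484, -0.875], [-1.0, 0.012, 0.024]] lean 1.54 az -35.0
```

View pics/w29.png

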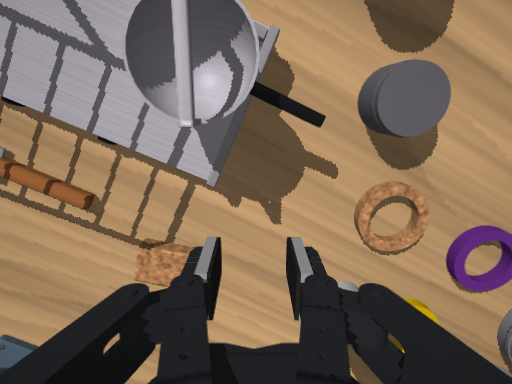

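Run:
```python
from h import *
a=load('w13')['frame'][70:150,165:335]
cv2.imwrite('pics/w13d.png',cv2.resize(a,None,fx=4.7,fy=4.7,interpolation=cv2.INTER_CUBIC)*1)
g=cv2.convertScaleAbs(cv2.imread('pics/w13d.png'),alpha=2.0,beta=-60);cv2.imwrite('pics/w13d.png',g)
```

```text
(no output)
```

View pics/w13d.png

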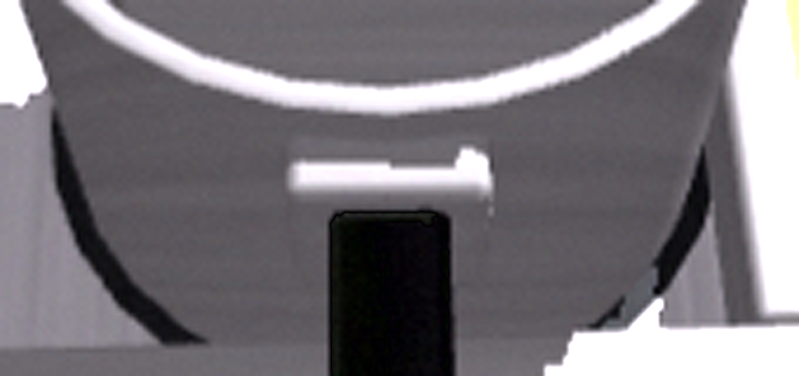

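Run:
```python
from ov import *
f=load('w13');T=f['pose']
C=lambda L:[((u+.5)/4.7-.5+165,(v+.5)/4.7-.5+70) for u,v in L]
for nm,L in [('ring',[(55,120),(60,180),(85,240),(120,292),(165,340),(708,150),(708,200),(690,250),(662,295)]),('pan',[(83,195),(103,235),(147,290),(203,340),(690,195),(668,250),(600,325)])]:
    P=onz(f,C(L),35,T)[:,:2]
    r=least_squares(lambda q:np.hypot(*(P-q[:2]).T)-q[2],[630,-14,54]);print(nm,r.x,np.round(r.fun,1))
    a=0.0863; print('plate axes: x',r.x[0]*np.cos(a)+r.x[1]*np.sin(a),'y',-r.x[0]*np.sin(a)+r.x[1]*np.cos(a))
```

```text
ring [630.0979451  -16.45933308  54.69086445] [ 0.7  0.3 -0.5 -0.7 -0.  -1.1  0.2  0.4  0.7]
plate axes: x 626.334335984908 y -70.70805916052267
pan [630.40654644 -15.33158888  52.13255159] [ 0.5 -0.1 -0.6  0.1 -0.3  0.1  0.3]
plate axes: x 626.7389924133457 y -69.61111115480631
```

Run:
```python
from workcell import robot
print(robot.job_done())
```

```text
the job is handed in; nothing more can be done
None
```

I slid the pan along the plate to the corner and let go of it. Then I took the bowl from the cork ring by its bar, set it in the pan's mouth, backed the arm clear and handed the job in at about 34 s.

**How the lean was made:** `move_arm` can only turn the tool about its own x axis. To lean it 38° I pushed the arm past its reach so that it tilted, and later undid the lean the same way. During this, joint 3 read as low as 0.187 rad against the stated limit of 0.19. I don't know whether that counts as passing its range.

**Checks that agreed:**
- **Pan in the corner:** The force rose to 10 N against the end rail, then to 7.6 N towards the back rail. Friction could explain part of that second reading. After release, a circle fit put the pan 0.4 mm in x and 1.1 mm in y from the ring mark, about as good as the fit itself.
- **Pan not moved by the bowl:** Top views from before and after the bowl was set show no shift of the handle.
- **Bowl seated:** The sideways force was near zero just before I let go.
- **Surroundings:** The later pictures show the tub, sanding block, scraper, jar and rack where they were. I saw no contact with the rack.

**Checks that were weaker or disagreed:**
- **Bowl level:** The tool was still about 1.6° off vertical when I placed the bowl, so it may lean by about that much. I judged it level by eye from the side view.
- **Bowl centring:** The top view put the bowl about 4 mm towards −y from my model. It also put the pan about 2.5 mm off before the bowl was set, so I took this mostly as a camera offset.

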